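Change the batch on the tube roller mixer

TASK

Change the batch on the tube roller mixer: first lay the finished tubes that are on its rollers in the steel tray, then carry over the aluminium caddy and pour the fresh tubes out of its open front onto the rollers, so that each lies by itself in a valley between two rollers; do not pick them out of the caddy with the fingers, though one that has rolled astray may be picked up and laid in place. Hang the empty caddy by its bar in the two side-opening hooks of the rack, and once all the tubes lie right start the mixer by turning its knob clockwise by at least 60 degrees. The number of tubes varies; leave the other things on the bench standing where they are.

Things in the scene. Friction and masses are not known exactly. Their poses are not given: they have to be found in the camera images.
- mixer: white tube roller mixer, fixed, 290 (x) by 265 mm. Origin on the bench under the middle of its roller bed. Six grey rollers along y, radius 14, axes at x = -110, -66, -22, 22, 66, 110 and z = 70 mm (tops z 84); they do not turn. They run between a bearing plate at y = -81 (top z 88) and the drive housing, y = 83 to 159 (top z 100)
- mixer_bed (a point): middle of the roller bed at roller axis height (70 mm above the bench), axes as the mixer's. The five valleys are at x = -88, -44, 0, 44, 88 mm; a tube at rest in one lies along y, its axis 16 mm above this point (its top at 99 mm over the bench). Anywhere along a valley will do
- speed (a joint): the black speed knob on the drive housing: 0 = off, grows as it is turned clockwise seen from above, to 2.4 rad; stays where left; little friction. 60 degrees or more is on
- speed_grip (a point): centre of the knob's bar grip, on its vertical axis, at the height to grip from above; at x = -60, y = 121 mm of the mixer. At 0 the bar lies along the mixer's x, so the fingers close along the mixer's y
- caddy: open aluminium tube caddy, 0.35 kg, walls 3 mm. Origin on its bottom; open front at -x, back wall at x = 66 to 69 mm (30 high). Flat floor (top z 3) from x = -35 back; before it a 12 degree ramp up to the front lip. Inside 84 mm wide (y), sides to z = 50. The fresh tubes lie in it along y; they roll out over the lip with the front tipped down 15 to 30 degrees, and back in when level
- caddy_bar (a point): middle of the underside of the caddy's bar handle, at x = 0, z = 82 mm of the caddy. The bar is flat: 10 mm thick (x), 22 high, 184 long (y), on two uprights at y = 43 either side, so 47 mm stick out at each end. Grip its middle from above, fingers closing along x
- caddy_lip (a point): middle of the upper edge of the caddy's front lip, over which the tubes leave (x = -74, z = 11 mm of the caddy; the lip is 3 mm thick)
- rack: fixed rack, origin on the bench under its throats: two dark uprights (front faces at x = 92 mm, 200 high) with steel hook plates 6 mm thick at y = -75 and 75, open to the front (-x): mouth between the lip (x = -20 to -8, top z 142) and an upper arm (z 182 to 194), in to x = 40; behind the lip the throat, x = -8 to 8, floor z 130
- rack_throat (a point): midway between the two throats at the height of their floors (130 mm above the bench), axes as the rack's. The bar goes in level from the front above the lips, caddy's y along the rack's y, then down 12 mm into both throats: caddy_bar comes here
- tray: shallow stainless tray, fixed, 150 (x) by 180 (y) by 26 mm high, walls and floor 3 mm; origin under its centre. For the finished tubes
- new1: fresh tube, in the caddy at the start (3 or 4 present): screw-cap round-bottomed sample tube, white with a grey cap, closed, 26 mm diameter (r 13), 68 mm long with rounded ends, 30 g; origin at its centre, x along its axis (towards the cap). On the rollers its two ends are free to take, its flanks hardly
- new2: fresh tube, in the caddy at the start (3 or 4 present): screw-cap round-bottomed sample tube, white with a grey cap, closed, 26 mm diameter (r 13), 68 mm long with rounded ends, 30 g; origin at its centre, x along its axis (towards the cap). On the rollers its two ends are free to take, its flanks hardly
- new3: fresh tube, in the caddy at the start (3 or 4 present): screw-cap round-bottomed sample tube, white with a grey cap, closed, 26 mm diameter (r 13), 68 mm long with rounded ends, 30 g; origin at its centre, x along its axis (towards the cap). On the rollers its two ends are free to take, its flanks hardly
- new4: fresh tube, in the caddy at the start (3 or 4 present): screw-cap round-bottomed sample tube, white with a grey cap, closed, 26 mm diameter (r 13), 68 mm long with rounded ends, 30 g; origin at its centre, x along its axis (towards the cap). On the rollers its two ends are free to take, its flanks hardly
- done1: finished tube, lying on the mixer at the start (2 or 3 present), along the rollers: screw-cap round-bottomed sample tube, white with a grey cap, closed, 26 mm diameter (r 13), 68 mm long with rounded ends, 30 g; origin at its centre, x along its axis (towards the cap). On the rollers its two ends are free to take, its flanks hardly
- done2: finished tube, lying on the mixer at the start (2 or 3 present), along the rollers: screw-cap round-bottomed sample tube, white with a grey cap, closed, 26 mm diameter (r 13), 68 mm long with rounded ends, 30 g; origin at its centre, x along its axis (towards the cap). On the rollers its two ends are free to take, its flanks hardly
- done3: finished tube, lying on the mixer at the start (2 or 3 present), along the rollers: screw-cap round-bottomed sample tube, white with a grey cap, closed, 26 mm diameter (r 13), 68 mm long with rounded ends, 30 g; origin at its centre, x along its axis (towards the cap). On the rollers its two ends are free to take, its flanks hardly
- done4: finished tube, lying on the mixer at the start (2 or 3 present), along the rollers: screw-cap round-bottomed sample tube, white with a grey cap, closed, 26 mm diameter (r 13), 68 mm long with rounded ends, 30 g; origin at its centre, x along its axis (towards the cap). On the rollers its two ends are free to take, its flanks hardly
- done5: finished tube, lying on the mixer at the start (2 or 3 present), along the rollers: screw-cap round-bottomed sample tube, white with a grey cap, closed, 26 mm diameter (r 13), 68 mm long with rounded ends, 30 g; origin at its centre, x along its axis (towards the cap). On the rollers its two ends are free to take, its flanks hardly
- strips1: bystander: strip canister 38 mm dia, 95 mm high; origin under it
- cup: bystander: specimen cup 56 mm dia, 60 mm high

How it is judged:
On the way, in this order (a step that is already met when the one before it is completed fails the run):
1. the finished tubes lie in the steel tray (x of done1 in the frame of tray between -0.07 and 0.07 m and y of done1 in the frame of tray between -0.085 and 0.085 m and z of done1 in the frame of tray between 0 and 0.03 m and linear speed of each of done1, done2, done3, done4, done5 below 0.05 m/s and x of done2 in the frame of tray between -0.07 and 0.07 m and y of done2 in the frame of tray between -0.085 and 0.085 m and z of done2 in the frame of tray between 0 and 0.03 m and x of done3 in the frame of tray between -0.07 and 0.07 m and y of done3 in the frame of tray between -0.085 and 0.085 m and z of done3 in the frame of tray between 0 and 0.03 m and x of done4 in the frame of tray between -0.07 and 0.07 m and y of done4 in the frame of tray between -0.085 and 0.085 m and z of done4 in the frame of tray between 0 and 0.03 m and x of done5 in the frame of tray between -0.07 and 0.07 m and y of done5 in the frame of tray between -0.085 and 0.085 m and z of done5 in the frame of tray between 0 and 0.03 m), for 0.2 s.
2. each fresh tube lies by itself in a valley between two rollers (x of new1 in the frame of mixer_bed between -0.105 and 0.105 m and y of new1 in the frame of mixer_bed between -0.05 and 0.05 m and z of new1 in the frame of mixer_bed between 0.01 and 0.0195 m and angle between the x axis of each of new1, new2, new3, new4 and the y axis of mixer_bed, either way round below 0.12 rad and linear speed of each of new1, new2, new3, new4 below 0.03 m/s and x of new2 in the frame of mixer_bed between -0.105 and 0.105 m and y of new2 in the frame of mixer_bed between -0.05 and 0.05 m and z of new2 in the frame of mixer_bed between 0.01 and 0.0195 m and x of new3 in the frame of mixer_bed between -0.105 and 0.105 m and y of new3 in the frame of mixer_bed between -0.05 and 0.05 m and z of new3 in the frame of mixer_bed between 0.01 and 0.0195 m and x of new4 in the frame of mixer_bed between -0.105 and 0.105 m and y of new4 in the frame of mixer_bed between -0.05 and 0.05 m and z of new4 in the frame of mixer_bed between 0.01 and 0.0195 m), for 0.3 s.
3. the mixer is started after that: knob turned clockwise by 60 degrees (value of joint speed above 0.95 rad), for 0.2 s.
At the end, for the whole second after the job is handed in: Finished tubes at rest in the steel tray; each fresh tube at rest down in a roller valley (axis 10-19.5 mm above roller axes, within 7 deg, 50 mm of mid-bed); caddy bar down in both throats (8 mm across, 15 along, 6 in height; tilt under 20 deg); knob on by 55 deg or more (all of step 1 and all of step 2 and x of caddy_bar in the frame of rack_throat between -0.008 and 0.008 m and y of caddy_bar in the frame of rack_throat between -0.015 and 0.015 m and z of caddy_bar in the frame of rack_throat between -0.006 and 0.006 m and angle between the y axis of caddy and the y axis of rack, either way round below 0.1 rad and angle between caddy's own z axis and vertical below 0.35 rad and linear speed of caddy below 0.03 m/s and value of joint speed above 0.95 rad); the robot touches nothing.
It fails at once if a fresh tube is taken hold of with the fingers inside the caddy ((contact force between the fingers and new1 above 1 N and x of new1 in the frame of caddy between -0.07 and 0.07 m and y of new1 in the frame of caddy between -0.055 and 0.055 m and z of new1 in the frame of caddy between 0 and 0.06 m) or (contact force between the fingers and new2 above 1 N and x of new2 in the frame of caddy between -0.07 and 0.07 m and y of new2 in the frame of caddy between -0.055 and 0.055 m and z of new2 in the frame of caddy between 0 and 0.06 m) or (contact force between the fingers and new3 above 1 N and x of new3 in the frame of caddy between -0.07 and 0.07 m and y of new3 in the frame of caddy between -0.055 and 0.055 m and z of new3 in the frame of caddy between 0 and 0.06 m) or (contact force between the fingers and new4 above 1 N and x of new4 in the frame of caddy between -0.07 and 0.07 m and y of new4 in the frame of caddy between -0.055 and 0.055 m and z of new4 in the frame of caddy between 0 and 0.06 m)).
It fails at once if the strip canister or the cup on the bench is moved by more than 5 cm (distance of any of strips1, cup from where it was at the start of the episode above 0.05 m).
Of new1, new2, new3, new4 only 3 to 4 are there at a start; the rules pass over those that are not, and their reading is None.
Of done1, done2, done3, done4, done5 only 2 to 3 are there at a start; the rules pass over those that are not, and their reading is None.
At some moment in a run one of done1, done2, done3, done4, done5 may be knocked a few centimetres aside while the robot is not near it.
It also fails if it takes over 210 s, if anything falls off the work surface, if the arm or the gripper's body presses on something with over 40 N, if the wrist force passes 120 N, or if a joint passes its speed limit or range.

ROBOT

A 7-joint arm with a two-finger parallel gripper is mounted at the origin on the work surface. World frame = base frame: x ahead of the robot, y to its left, z up, the work surface at z = 0. Lengths are in m, angles in rad, forces in N, time in s.
With the tool pointing down it reaches from about 0.425 to 0.925 m from the base axis. Payload 6.8 kg.
Tool frame: the origin (TCP) lies at the centre of the arm's flange, where the gripper is bolted on; the fingertips stand 173 mm ahead of it and the grasp point (between the pads) lies 155 mm ahead of it (r.hold_point_z is the distance from the TCP to the grasp point, in m); z points along the fingers, x is the direction in which the jaws open and shut, and the axes are right-handed (so a half turn about z gives the same grasp; the last joint's range is limited). The gripper opens to 85 mm and grips with 20 to 120 N. Pads are 22 mm wide; open, the fingers measure 114 mm over their backs; the gripper's body (76 mm by 85 mm) begins 54 mm behind the grasp point. The pads swing forward as they close: fully open they stand 13 mm farther back than shut.
Start: joints at [1.181, 0.477, 0.022, 1.555, -0.011, 1.109, -0.083], TCP at [0.188, -0.648, 0.405] pointing down, gripper open.
Joint ranges: [-2.96, 2.96], [-0.34, 2.1], [-1.41, 1.46], [0.24, 2.44], [-1.37, 4.51], [0.17, 1.92], [-2.96, 2.96]. Speed limits (rad/s): [2.39, 2.39, 3.14, 3.14, 3.14, 3.14, 3.14].

INTERFACE

Orientations are given as a rotation vector (axis times angle).
In Python, from bench import r gives the robot as it stands.
- The arm moves only by the tool apply_moves, never from a script. Its arguments are lists of equal length, an entry for each row: "dp": the shift along the tool's x, y, z scaled (see below), a list of three; "twist": the turn, a rotation vector about the tool's x, y, z scaled (see below), a list of three; "jaw": the closure in counts, from 0 (fully open) to 255 (shut). In form: {"dp": [[x, y, z], ...], "twist": [[rx, ry, rz], ...], "jaw": [jaw, ...]}. A call has 1 to 20 rows; each row shifts and turns the pose as measured when the row begins, along the tool's axes as they then stand; what a row does not reach is not made up. The controller multiplies each number of a shift by 12 cm and each number of a turn by 120 degrees. A row lasts 1/10 s, in which the tool goes at most 50 mm and 8.59 degrees, less where a joint would pass 70% of its speed; a pose out of reach is approached as far as the arm can. A call with a number of a shift or a turn outside -1 to 1 is refused whole. A call with a gripper value outside its range is refused whole. The fingers move at their own pace and stop on an object; "grip_force" is the grip in N (left out, the last holds). Time passes only in rows, so rows that do not move let the fingers close. It gives the time, the measured TCP pose, the force and the opening at its end, in the units of the state.
- r.get_obs(): the state, without advancing time (a new reading comes with each control period).
- r.grab_frame(name): name is "side" or "top"; returns a dict with "color" (480x640x3 uint8, red, green, blue), "z_map" (480x640 float32, m along the optical axis (not along the pixel's ray), 0 where there is no reading), "intrinsics" (3x3 intrinsics, pixels), "dist_coeffs" ([k1, k2, p1, p2, k3] as OpenCV has them; the pictures are not rectified), "R" (3x3) and "t" (3): a world point X has camera coordinates R X + t. Camera axes: x right, y down, z forward; pixel columns grow to the right and rows downward; lengths in m; the calibration is good to about 2 mm. A picture is of the moment at which its call begins.
- r.hand_in(): hands the job in, once; it reports no verdict.
The state is a dict: "clock": time; "joints": joint angles; "qvel": joint speeds; "tau": joint torques, N m; "tcp_pos": TCP position; "orientation": TCP orientation; "contact_force": force on the tool from outside, world axes, zero at the start; "moment": the same for the moment, N m; "grip_width": finger opening in m.
Only numpy, scipy, OpenCV 4.12 (cv2) and the standard library are available. Lean on these libraries where they do the work, as an engineer would, in place of code of your own. Each camera call takes 0.05 s, during which the arm holds its last target.

## Working session

There is one attempt and no reset: what is moved stays moved. The work goes in short steps, Python scripts to look and compute and a tool call to move; the robot and the scene stay as the last step left them, time stands still between calls to the robot, and variables do not carry over. Pictures are saved under pics/ and viewed, and the job is handed in when it is done.

Besides the shell and the picture viewer there is one more tool, called after "Emit:" in YAML: its name, and indented under it one key for each argument. apply_moves: Moves the arm, as the interface text tells. Shifts and turns lie within -1 to 1; 1 stands for 12 cm of shift or 120 degrees of turn. Its arguments: {"type":"object","properties":{"dp":{"type":"array"},"twist":{"type":"array"},"jaw":{"type":"array"},"grip_force":{"type":"number"}},"required":["dp","twist","jaw"]}

```bash
ls; mkdir -p pics; cat > h.py <<'E'
import numpy as np, cv2, pickle
from bench import r
from scipy.spatial.transform import Rotation as Ro
def grab(n):
    f=r.grab_frame(n)
    return f
def pts(f):
    K=np.array(f['intrinsics']);d=np.array(f['dist_coeffs'])
    v,u=np.mgrid[0:480,0:640]
    p=cv2.undistortPoints(np.stack([u.ravel(),v.ravel()],1).astype(np.float64)[:,None],K,d)[:,0]
    z=f['z_map'].ravel().astype(float)
    X=np.c_[p*z[:,None],z]
    W=(X-np.array(f['t']))@np.array(f['R'])
    W[z==0]=np.nan
    return W.reshape(480,640,3)
def ray(f,uv,h):
    K=np.array(f['intrinsics']);d=np.array(f['dist_coeffs']);R=np.array(f['R']);t=np.array(f['t'])
    p=cv2.undistortPoints(np.array(uv,float).reshape(-1,1,2),K,d)[:,0]
    D=np.c_[p,np.ones(len(p))]@R; C=-R.T@t
    s=(h-C[2])/D[:,2]
    return C+D*s[:,None]
def proj(f,X):
    q,_=cv2.projectPoints(np.array(X,float).reshape(-1,1,3),cv2.Rodrigues(np.array(f['R']))[0],np.array(f['t']),np.array(f['intrinsics']),np.array(f['dist_coeffs']))
    return q[:,0]
def save(f,n): cv2.imwrite('pics/'+n,f['color'][:,:,::-1])
E
python3 - <<'E'
from h import *
for n in('top','side'):
    f=grab(n); save(f,n+'0.png'); pickle.dump(f,open(n+'0.pkl','wb'))
    print(n,-np.array(f['R']).T@np.array(f['t']),f['R'][2] if 0 else np.round(f['R'],2).tolist())
o=r.get_obs(); print(o, r.hold_point_z)
E
```

```text
pics
top [0.35586186 0.00498357 1.27508279] [[-0.0, -1.0, -0.02], [-0.99, 0.0, -0.1], [0.1, 0.02, -0.99]]
side [ 0.23407666 -0.47194427  0.78070613] [[0.89, -0.46, -0.01], [-0.37, -0.69, -0.63], [0.28, 0.56, -0.78]]
{'clock': 0.1, 'joints': array([ 1.1808987 ,  0.47767008,  0.0223309 ,  1.55632288, -0.01146296,
        1.10926345, -0.08308421]), 'qvel': array([ 0.00034781, -0.00334548,  0.00099038, -0.00132629, -0.00058867,
       -0.00051176, -0.00044576]), 'tau': array([ 3.76335447e-03, -5.97768223e+01,  1.61307558e+00, -2.81959713e+01,
        1.27456791e-02,  5.02108742e-03,  1.30801379e-05]), 'tcp_pos': array([ 0.18765083, -0.64814321,  0.4038668 ]), 'orientation': array([-2.51080304e+00,  1.88689752e+00,  2.04929872e-03]), 'contact_force': array([ 0.7616406 , -0.78512935, -0.35004092]), 'moment': array([ 0.01170065, -0.0162093 , -0.06526211]), 'grip_width': 0.08537944568223248} 0.1547
```

View pics/top0.png

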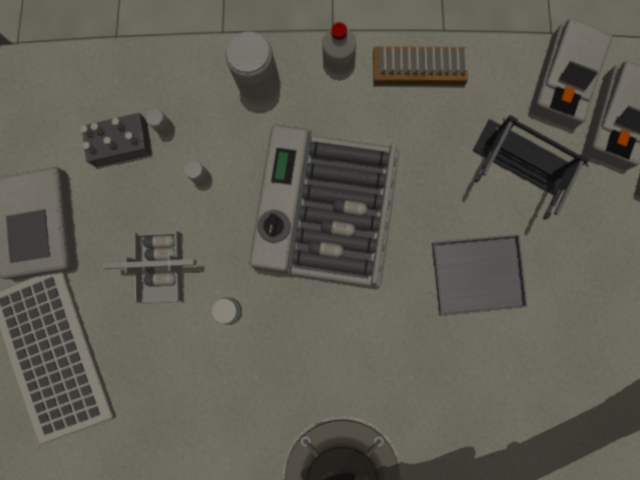

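View pics/side0.png

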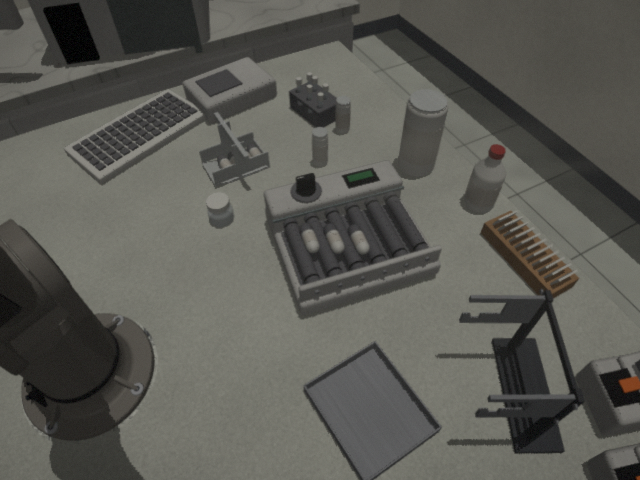

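```bash
python3 - <<'E'
from h import *
f=pickle.load(open('top0.pkl','rb')); W=pts(f); 
s=pickle.load(open('side0.pkl','rb')); V=pts(s)
def crop(f,a,b,c,d,k,n):
    cv2.imwrite('pics/'+n,cv2.resize(cv2.convertScaleAbs(f['color'][a:b,c:d,::-1],alpha=1.6),None,fx=k,fy=k,interpolation=cv2.INTER_CUBIC))
crop(f,110,300,240,410,3,'mix.png'); crop(f,210,320,90,250,4,'cad.png'); crop(f,100,330,420,620,2.6,'rack.png'); crop(s,100,230,180,290,5,'cads.png')
def comp(W,lo,hi,box):
    m=(W[...,2]>lo)&(W[...,2]<hi)
    M=np.zeros(m.shape,bool);a,b,c,d=box;M[a:b,c:d]=1
    return m&M
def rect(W,m,name):
    p=W[m][:,:2].astype(np.float32)*1000
    R=cv2.minAreaRect(p); print(name,len(p),np.round(R[0]),np.round(R[1]),round(R[2],1), 'z',np.median(W[m][:,2]))
rect(W,comp(W,.092,.107,(120,280,250,325)),'housing top')
rect(W,comp(W,.06,.1,(120,290,290,400)),'bed')
rect(W,comp(W,.01,.04,(225,325,425,530)),'tray')
rect(W,comp(W,.085,.12,(225,300,95,205)),'bar')
rect(W,comp(W,.035,.06,(225,310,125,190)),'sides')
print(np.nanmedian(W[300:400,150:300,2]))
print('max z near rack',[np.round(x,3).tolist() for x in [np.nanmax(W[100:240,440:600,2])]])
rect(W,comp(W,.175,.215,(90,250,440,600)),'rack top')
rect(W,comp(W,.01,.06,(90,250,440,600)),'rack base')
E
```

```text
housing top 5136 [558.  89.] [141. 285.] 81.6 z 0.10017144156912736
bed 9418 [547.  13.] [217. 283.] 81.7 z 0.08373762656149197
tray 799 [ 412. -284.] [152. 183.] 5.0 z 0.02375895040477948
bar 644 [431. 379.] [ 30. 187.] 2.7 z 0.10381822292028607
sides 466 [430. 378.] [142.  92.] 2.2 z 0.046955938905928016
0.0004707335801781319
max z near rack [0.204]
rack top 1161 [ 602. -352.] [181. 122.] 61.2 z 0.19320314019213872
rack base 2921 [ 645. -384.] [233. 492.] 45.6 z 0.017846447469086712
```

```bash
python3 - <<'E'
import cv2,numpy as np
a=cv2.imread('pics/mix.png');b=cv2.imread('pics/rack.png')
print(a.shape,b.shape)
E
```

```text
(570, 510, 3) (598, 520, 3)
```

View pics/mix.png

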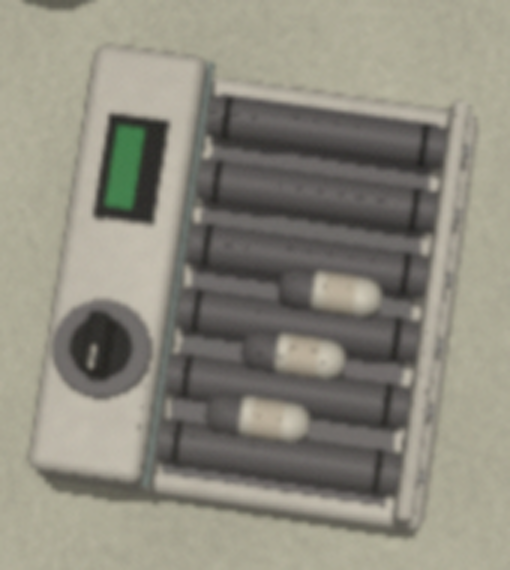

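View pics/cad.png

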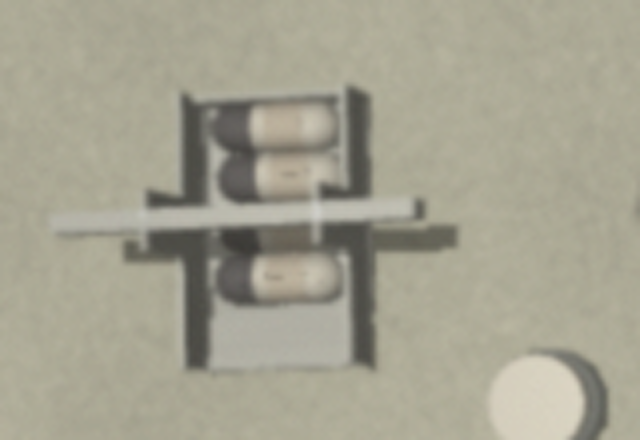

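View pics/rack.png

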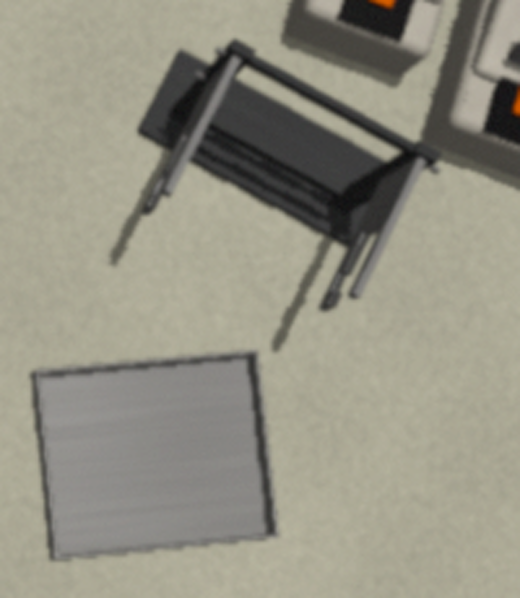

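View pics/cads.png

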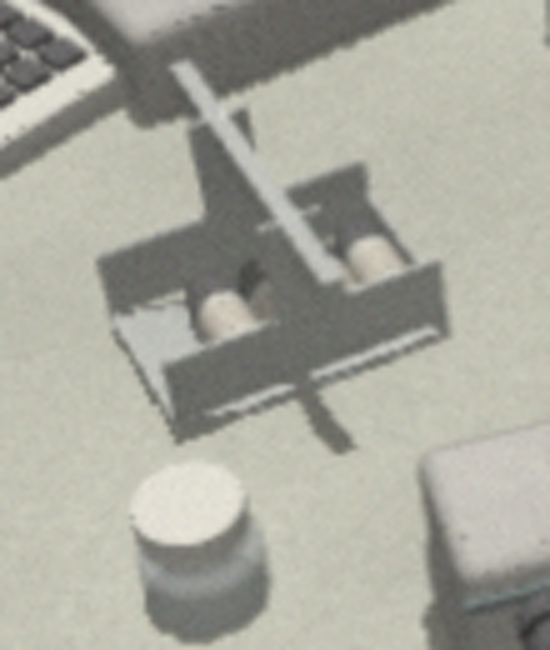

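```bash
cat >> h.py <<'E'
def comps(W,lo,hi,box,minn=40):
    m=(W[...,2]>lo)&(W[...,2]<hi)
    M=np.zeros(m.shape,np.uint8);a,b,c,d=box;M[a:b,c:d]=1
    M&=m.astype(np.uint8)
    n,L,S,C=cv2.connectedComponentsWithStats(M)
    return [(L==i) for i in range(1,n) if S[i,4]>=minn]
def rect(W,m,name):
    p=W[m][:,:2].astype(np.float32)*1000
    R=cv2.minAreaRect(p); print(name,len(p),'c',np.round(R[0],1),'sz',np.round(R[1],1),'a',round(R[2],1),'med',np.round(np.median(W[m],0)*1000,1)); return R
E
python3 - <<'E'
from h import *
f=pickle.load(open('top0.pkl','rb')); s=pickle.load(open('side0.pkl','rb'))
W=pts(f);V=pts(s)
for nm,P,b in(('top',W,(110,290,240,410)),('side',V,(160,310,260,445))):
    print(nm)
    for m in comps(P,.0905,.108,b,15): rect(P,m,' z90-108')
    for m in comps(P,.109,.15,b,8): rect(P,m,' knob')
    for m in comps(P,.0805,.0855,b,30): rect(P,m,' rollertops')
for nm,P,b in(('top',W,(220,310,95,210)),('side',V,(100,200,190,280))):
    print(nm)
    for m in comps(P,.096,.112,b,15): rect(P,m,' bar')
    for m in comps(P,.04,.056,b,15): rect(P,m,' sides')
for nm,P,b in(('top',W,(100,240,455,610)),('side',V,(280,470,430,600))):
    print(nm)
    for lo,hi in((.186,.2),(.125,.16),(.2,.21)):
        for m in comps(P,lo,hi,b,15): rect(P,m,f' rack {lo}')
print('tray'); 
for nm,P,b in(('top',W,(225,325,425,530)),('side',V,(335,480,290,450))):
    for m in comps(P,.015,.04,b,50): rect(P,m,nm)
    for m in comps(P,.002,.008,b,50): rect(P,m,nm+' floor')
print(f['intrinsics'])
E
```

```text
top
 z90-108 5052 c [562.9 121.3] sz [ 76.7 285.8] a 81.3 med [570.3 119.  100.3]
 z90-108 373 c [542.2 -16.2] sz [65.6 25.5] a 83.3 med [541.6 -16.9  96.2]
 z90-108 383 c [501.    7.3] sz [65.6 25.4] a 81.6 med [500.9   8.4  96.2]
 z90-108 384 c [460.5  30.1] sz [67.  24.4] a 81.9 med [460.1  31.7  96.3]
 knob 370 c [504.2 129.6] sz [40.4 44.8] a 68.6 med [502.9 127.4 120.2]
 rollertops 576 c [650.2 -16. ] sz [170.   33.3] a 85.3 med [651.3 -13.   82.8]
 rollertops 545 c [608.2  -8.4] sz [167.3  25.7] a 80.2 med [608.5  -9.7  82.9]
 rollertops 564 c [566.1  -2.4] sz [162.2  23.4] a 81.2 med [566.3  -2.6  83.1]
 rollertops 565 c [522.6   4.4] sz [166.9  25.4] a 81.5 med [523.    2.6  83. ]
 rollertops 575 c [483.8  11.3] sz [166.8  37.7] a 83.0 med [479.4  10.5  83. ]
 rollertops 604 c [436.5  18.9] sz [164.8  25.8] a 79.8 med [435.9  12.7  83.1]
side
 z90-108 3503 c [562.2 118.6] sz [ 77.8 285.5] a 81.7 med [564.5 109.7  99.8]
 z90-108 306 c [459.9  29. ] sz [65.7 24. ] a 82.8 med [458.6  26.3  95.9]
 z90-108 312 c [500.3   3.8] sz [64.6 24.3] a 80.5 med [499.2   2.4  96. ]
 z90-108
[... 1760 characters left out ...]
 rack 0.125 749 c [ 638.5 -290.1] sz [ 10.4 120.9] a 58.4 med [ 645.4 -295.5  140. ]
 rack 0.125 771 c [ 565.6 -422.6] sz [ 13.8 121.8] a 54.7 med [ 569.  -424.1  140.5]
 rack 0.2 46 c [ 615.1 -446.5] sz [17.6  8.7] a 58.4 med [ 614.8 -447.8  200.6]
tray
top 664 c [ 411.9 -284.5] sz [151.6 182.5] a 5.0 med [ 414.8 -292.7   24.8]
top floor 3689 c [ 412. -287.] sz [145.8 172.7] a 4.9 med [ 412.3 -284.8    4.2]
side 1238 c [ 413.1 -286.1] sz [151.6 181.3] a 4.9 med [ 419.3 -284.7   24.5]
side floor 6175 c [ 415.2 -284.2] sz [142.9 173.6] a 5.0 med [ 414.6 -289.2    3.3]
[[613.86925304   0.         328.18119473]
 [  0.         613.86925304 238.89780067]
 [  0.           0.           1.        ]]
```

```bash
cat >> h.py <<'E'
import sys,json
HP=0.1547
def Rdown(xang,tilt=0.0):
    """tool z down, tool x at world angle xang deg; """
    a=np.deg2rad(xang); x=np.array([np.cos(a),np.sin(a),0]); z=np.array([0,0,-1.]); y=np.cross(z,x)
    return np.c_[x,y,z]
def cur():
    o=r.get_obs(); return np.array(o['tcp_pos']),Ro.from_rotvec(o['orientation']).as_matrix(),o
def show():
    p,R,o=cur(); print('t',round(o['clock'],2),'tcp',np.round(p*1000,1),'hold',np.round((p+R[:,2]*HP)*1000,1),'xang',round(np.degrees(np.arctan2(R[1,0],R[0,0])),1),'z',np.round(R[:,2],3),'F',np.round(o['contact_force'],1),'w',round(o['grip_width']*1000,1),'q',np.round(o['joints'],2))
def plan(way,rows=None,st=.3,rt=.065,nd=3):
    """way: list of (hold point mm, R); straight moves between"""
    p,R,o=cur(); p=p.copy()
    for tp,TR in way:
        tp=np.array(tp,float)/1000-TR[:,2]*HP
        rv=Ro.from_matrix(R.T@TR).as_rotvec(); n=max(1,int(np.ceil(max(np.linalg.norm(tp-p)/.12/st, np.linalg.norm(rv)/np.deg2rad(120)/rt))))
        if rows: n=rows
        dps=[];tw=[]
        R0=R;p0=p
        for i in range(n):
            Ri=R0@Ro.from_rotvec(rv*i/n).as_matrix()
            dps.append(np.round(Ri.T@(tp-p0)/n/.12,nd).tolist()); tw.append(np.round(rv/n/np.deg2rad(120),nd).tolist())
        print(n,'dp',json.dumps(dps)); print('  tw',json.dumps(tw[0]))
        p=tp;R=TR
MO=np.array([544.6,.6]);MY=-8.5
def mix(x,y,z):
    c,s=np.cos(np.deg2rad(MY)),np.sin(np.deg2rad(MY)); return [MO[0]+c*x-s*y,MO[1]+s*x+c*y,z]
E
python3 - <<'E'
from h import *
show()
print(mix(0,-18,0),mix(-44,-1.6,0),mix(-88,16,0))
for a in (81.5,-98.5):
    plan([([541.8,-17,200],Rdown(a))])
E
```

```text
t 0.1 tcp [ 187.7 -648.1  403.9] hold [ 187.6 -647.9  249.2] xang -73.9 z [-0.001  0.001 -1.   ] F [ 0.8 -0.8 -0.4] w 85.4 q [ 1.18  0.48  0.02  1.56 -0.01  1.11 -0.08]
[np.float64(541.939430599667), np.float64(-17.202285540514502), 0] [np.float64(500.84680695426835), np.float64(5.521188708323801), 0] [np.float64(459.9315546022251), np.float64(29.431481993196407), 0]
21 dp [[-0.201, -0.205, 0.02], [-0.173, -0.229, 0.02], [-0.143, -0.249, 0.02], [-0.109, -0.266, 0.02], [-0.074, -0.277, 0.02], [-0.038, -0.285, 0.02], [-0.001, -0.287, 0.02], [0.036, -0.285, 0.02], [0.073, -0.278, 0.02], [0.108, -0.266, 0.02], [0.141, -0.25, 0.02], [0.172, -0.23, 0.02], [0.2, -0.206, 0.019], [0.225, -0.178, 0.019], [0.246, -0.148, 0.019], [0.263, -0.115, 0.019], [0.276, -0.08, 0.019], [0.284, -0.044, 0.019], [0.287, -0.007, 0.019], [0.286, 0.03, 0.019], [0.279, 0.067, 0.019]]
  tw [-0.0, 0.0, -0.062]
21 dp [[-0.201, -0.205, 0.02], [-0.206, -0.2, 0.02], [-0.21, -0.196, 0.02], [-0.214, -0.192, 0.02], [-0.218, -0.187, 0.02], [-0.221, -0.183, 0.02], [-0.225, -0.178, 0.02], [-0.229, -0.174, 0.02], [-0.232, -0.169, 0.02], [-0.236, -0.164, 0.02], [-0.239, -0.159, 0.02], [-0.242, -0.154, 0.02], [-0.245, -0.149, 0.02], [-0.248, -0.144, 0.02], [-0.251, -0.139, 0.02], [-0.254, -0.134, 0.02], [-0.257, -0.129, 0.02], [-0.259, -0.124, 0.02], [-0.262, -0.118, 0.02], [-0.264, -0.113, 0.02], [-0.266, -0.107, 0.02]]
  tw [0.0, 0.0, 0.01]
```

Emit:
apply_moves:
  dp:
    - [-0.2, -0.2, 0]
    - [-0.25, -0.25, 0]
    - [-0.25, -0.25, 0]
    - [-0.25, -0.25, 0]
    - [-0.25, -0.25, 0]
    - [-0.25, -0.25, 0]
    - [-0.25, -0.25, 0]
    - [-0.25, -0.25, 0]
    - [-0.25, -0.25, 0]
    - [-0.25, -0.25, 0]
    - [-0.25, -0.25, 0]
    - [-0.25, -0.25, 0]
    - [-0.25, -0.25, 0]
    - [-0.25, -0.25, 0]
    - [-0.25, -0.25, 0]
    - [-0.25, -0.25, 0]
    - [-0.15, -0.2, 0]
    - [0, 0, 0]
  twist:
    - [0, 0, 0]
    - [0, 0, 0.016]
    - [0, 0, 0.016]
    - [0, 0, 0.016]
    - [0, 0, 0.016]
    - [0, 0, 0.016]
    - [0, 0, 0.016]
    - [0, 0, 0.016]
    - [0, 0, 0.016]
    - [0, 0, 0.016]
    - [0, 0, 0.016]
    - [0, 0, 0.016]
    - [0, 0, 0.016]
    - [0, 0, 0.016]
    - [0, 0, 0]
    - [0, 0, 0]
    - [0, 0, 0]
    - [0, 0, 0]
  jaw: [0, 0, 0, 0, 0, 0, 0, 0, 0, 0, 0, 0, 0, 0, 0, 0, 0, 0]
  grip_force: 30

```text
clock: 1.9
tcp_pos: [0.6719, -0.1219, 0.394]
orientation: [2.013, -2.407, -0.022]
contact_force: [-0.5, 0.9, -0.6]
grip_width: 0.0855
```

```bash
python3 - <<'E'
from h import *
show()
plan([([541.8,-17.2,150],Rdown(-98.5))])
E
```

```text
t 1.9 tcp [ 671.9 -121.9  394. ] hold [ 670.  -120.6  239.3] xang -100.2 z [-0.012  0.008 -1.   ] F [-0.5  0.9 -0.6] w 85.5 q [ 0.21  0.51 -0.17  1.53  0.08  1.12 -1.73]
6 dp [[-0.11, 0.202, 0.127], [-0.112, 0.202, 0.127], [-0.113, 0.201, 0.126], [-0.114, 0.201, 0.126], [-0.115, 0.201, 0.125], [-0.116, 0.2, 0.125]]
  tw [0.001, 0.0, -0.002]
```

Emit:
apply_moves:
  dp:
    - [-0.11, 0.2, 0.127]
    - [-0.11, 0.2, 0.127]
    - [-0.113, 0.2, 0.127]
    - [-0.114, 0.2, 0.125]
    - [-0.115, 0.2, 0.125]
    - [-0.116, 0.2, 0.125]
    - [0, 0, 0]
  twist:
    - [0.001, 0, -0.002]
    - [0.001, 0, -0.002]
    - [0.001, 0, -0.002]
    - [0.001, 0, -0.002]
    - [0.001, 0, -0.002]
    - [0.001, 0, -0.002]
    - [0, 0, 0]
  jaw: [0, 0, 0, 0, 0, 0, 0]

```text
clock: 2.6
tcp_pos: [0.5343, -0.0174, 0.2986]
orientation: [2.041, -2.386, -0.009]
contact_force: [0.1, -0.4, 0.4]
grip_width: 0.0856
```

```bash
python3 - <<'E'
from h import *
show()
plan([([541.8,-17.2,95],Rdown(-98.5))],rows=3)
f=grab('side'); save(f,'s1.png')
f=grab('top'); save(f,'t1.png')
E
```

```text
t 2.6 tcp [534.3 -17.4 298.6] hold [533.5 -17.  143.9] xang -98.9 z [-0.005  0.003 -1.   ] F [ 0.1 -0.4  0.4] w 85.6 q [ 0.09  0.39 -0.22  1.97  0.11  0.79 -1.91]
3 dp [[-0.004, -0.021, 0.136], [-0.004, -0.021, 0.136], [-0.004, -0.021, 0.136]]
  tw [0.001, 0.0, -0.001]
```

View pics/s1.png

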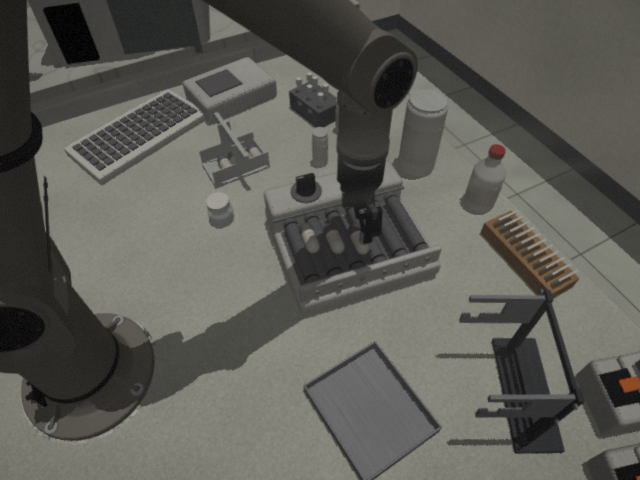

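Emit:
apply_moves:
  dp:
    - [-0.005, -0.062, 0.03]
    - [0, 0, 0.12]
    - [0, 0, 0.12]
    - [0, 0, 0.1]
    - [0, 0, 0]
  twist:
    - [0.002, 0, -0.003]
    - [0, 0, 0]
    - [0, 0, 0]
    - [0, 0, 0]
    - [0, 0, 0]
  jaw: [0, 0, 0, 0, 0]

```text
clock: 3.2
tcp_pos: [0.5498, -0.0244, 0.2543]
orientation: [-2.033, 2.384, -0.011]
contact_force: [-0.1, -0.1, 0.1]
grip_width: 0.0855
```

```bash
python3 - <<'E'
from h import *
show()
plan([([541.8,-17.2,91],Rdown(-98.5))],rows=1)
E
```

```text
t 3.2 tcp [549.8 -24.4 254.3] hold [551.5 -24.4  99.6] xang -99.1 z [ 0.011  0.    -1.   ] F [-0.1 -0.1  0.1] w 85.5 q [ 0.09  0.47 -0.2   1.97  0.14  0.7  -1.93]
1 dp [[-0.049, 0.076, 0.071]]
  tw [-0.005, 0.001, -0.005]
```

Emit:
apply_moves:
  dp:
    - [-0.049, 0.076, 0.02]
    - [0, 0, 0]
  twist:
    - [-0.005, 0.001, 0]
    - [0, 0, 0]
  jaw: [0, 0]

```text
clock: 3.4
tcp_pos: [0.5414, -0.017, 0.251]
orientation: [2.037, -2.39, -0.001]
contact_force: [0.1, 0.4, -0.3]
grip_width: 0.0852
```

```bash
python3 - <<'E'
from h import *
show()
plan([([541.8,-17.2,91],Rdown(-98.5))],rows=1)
E
```

```text
t 3.4 tcp [541.4 -17.  251. ] hold [541.1 -17.   96.3] xang -99.1 z [-0.001 -0.    -1.   ] F [ 0.1  0.4 -0.3] w 85.2 q [ 0.08  0.47 -0.2   1.99  0.14  0.7  -1.94]
1 dp [[0.001, -0.004, 0.044]]
  tw [0.001, -0.0, -0.005]
```

Emit:
apply_moves:
  dp:
    - [0, -0.004, 0.045]
    - [0, 0, 0]
    - [0, 0, 0]
    - [0, 0, 0]
    - [0, 0, 0]
    - [0, 0, 0]
    - [0, 0, 0]
  twist:
    - [0, 0, -0.005]
    - [0, 0, 0]
    - [0, 0, 0]
    - [0, 0, 0]
    - [0, 0, 0]
    - [0, 0, 0]
    - [0, 0, 0]
  jaw: [0, 0, 80, 80, 80, 80, 80]

```text
clock: 4.1
tcp_pos: [0.5422, -0.0167, 0.2472]
orientation: [-2.051, 2.379, -0.002]
contact_force: [0.1, 0.2, -0.3]
grip_width: 0.0659
```

```bash
python3 - <<'E'
from h import *
show()
f=grab('side'); save(f,'s2.png')
cv2.imwrite('pics/s2c.png',cv2.resize(cv2.convertScaleAbs(f['color'][150:320,250:450,::-1],alpha=1.8),None,fx=4,fy=4,interpolation=cv2.INTER_CUBIC)[:600])
E
```

```text
t 4.1 tcp [542.2 -16.7 247.2] hold [542.3 -16.8  92.5] xang -98.4 z [ 0.001 -0.    -1.   ] F [ 0.1  0.2 -0.3] w 65.9 q [ 0.08  0.48 -0.2   1.99  0.15  0.69 -1.93]
```

View pics/s2c.png

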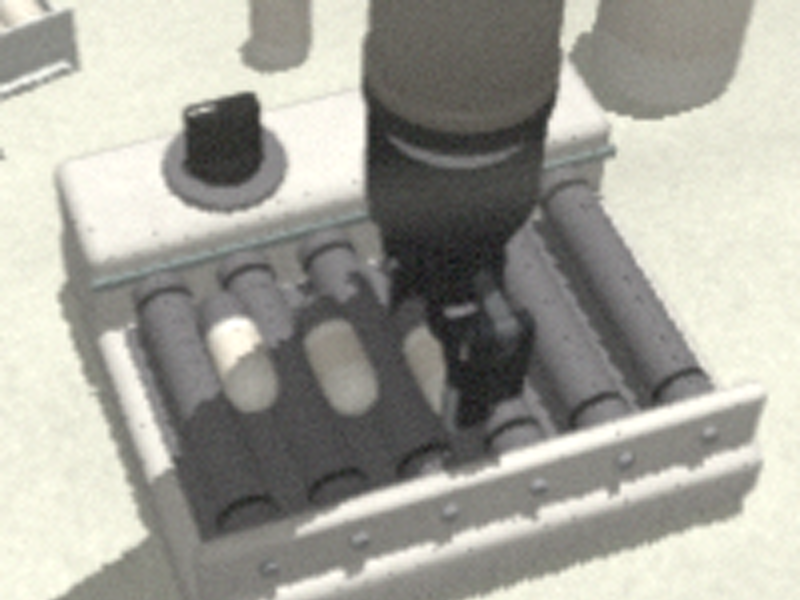

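Emit:
apply_moves:
  dp:
    - [0, 0, 0]
    - [0, 0, -0.15]
    - [0, 0, -0.25]
    - [0, 0, -0.2]
    - [0, 0, 0]
  twist:
    - [0, 0, 0]
    - [0, 0, 0]
    - [0, 0, 0]
    - [0, 0, 0]
    - [0, 0, 0]
  jaw: [110, 110, 110, 110, 110]

```text
clock: 4.65
tcp_pos: [0.5421, -0.0168, 0.3204]
orientation: [2.051, -2.378, -0.001]
contact_force: [1.0, -0.4, 0.5]
grip_width: 0.0655
```

```bash
cat >> h.py <<'E'
TO=np.array([412.5,-285.]);TY=5.0
def tray(x,y,z):
    c,s=np.cos(np.deg2rad(TY)),np.sin(np.deg2rad(TY)); return [TO[0]+c*x-s*y,TO[1]+s*x+c*y,z]
E
python3 - <<'E'
from h import *
show()
plan([(tray(40,0,100),Rdown(-85))],rows=10)
f=grab('side'); save(f,'s3.png')
E
```

```text
t 4.65 tcp [542.1 -16.8 320.4] hold [541.9 -16.9 165.7] xang -98.4 z [-0.001 -0.    -1.   ] F [ 1.  -0.4  0.5] w 65.5 q [ 0.1   0.37 -0.22  1.94  0.11  0.84 -1.9 ]
10 dp [[0.229, 0.041, 0.055], [0.228, 0.047, 0.055], [0.227, 0.052, 0.055], [0.226, 0.058, 0.055], [0.224, 0.063, 0.055], [0.223, 0.068, 0.055], [0.221, 0.073, 0.055], [0.219, 0.078, 0.055], [0.217, 0.084, 0.055], [0.215, 0.089, 0.055]]
  tw [0.0, -0.0, -0.011]
```

View pics/s3.png

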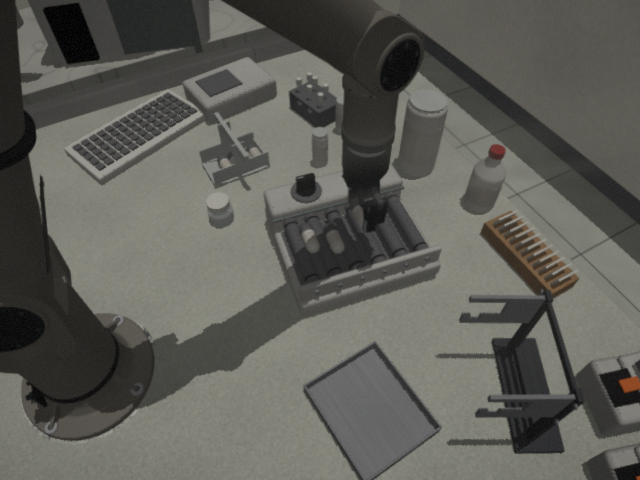

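Emit:
apply_moves:
  dp:
    - [0.23, 0.04, 0]
    - [0.23, 0.047, 0]
    - [0.227, 0.052, 0]
    - [0.226, 0.058, 0.05]
    - [0.224, 0.063, 0.1]
    - [0.223, 0.068, 0.1]
    - [0.22, 0.073, 0.1]
    - [0.22, 0.078, 0.1]
    - [0.217, 0.084, 0.06]
    - [0.215, 0.089, 0.03]
    - [0, 0, 0]
  twist:
    - [0, 0, -0.011]
    - [0, 0, -0.011]
    - [0, 0, -0.011]
    - [0, 0, -0.011]
    - [0, 0, -0.011]
    - [0, 0, -0.011]
    - [0, 0, -0.011]
    - [0, 0, -0.011]
    - [0, 0, -0.011]
    - [0, 0, -0.011]
    - [0, 0, 0]
  jaw: [110, 110, 110, 110, 110, 110, 110, 110, 110, 110, 110]

```text
clock: 5.8
tcp_pos: [0.4451, -0.2897, 0.2395]
orientation: [2.322, -2.106, -0.025]
contact_force: [-0.4, 0.3, -0.7]
grip_width: 0.0658
```

```bash
python3 - <<'E'
from h import *
show()
plan([(tray(40,0,60),Rdown(-85)),(tray(40,0,24),Rdown(-85))],rows=3)
E
```

```text
t 5.8 tcp [ 445.1 -289.7  239.5] hold [ 442.5 -288.8   84.9] xang -84.4 z [-0.017  0.005 -1.   ] F [-0.4  0.3 -0.7] w 65.8 q [ 0.6   0.48 -0.18  2.02  0.13  0.68 -1.14]
3 dp [[-0.02, -0.023, 0.069], [-0.02, -0.023, 0.069], [-0.021, -0.023, 0.069]]
  tw [0.003, 0.001, 0.002]
3 dp [[0.0, 0.0, 0.1], [0.0, 0.0, 0.1], [0.0, 0.0, 0.1]]
  tw [0.0, 0.0, 0.0]
```

Emit:
apply_moves:
  dp:
    - [-0.06, -0.07, 0.05]
    - [0, 0, 0]
    - [0, 0, 0.12]
    - [0, 0, 0.12]
    - [0, 0, 0]
  twist:
    - [0.008, 0.003, 0.005]
    - [0, 0, 0]
    - [0, 0, 0]
    - [0, 0, 0]
    - [0, 0, 0]
  jaw: [110, 110, 110, 110, 110]

```text
clock: 6.3
tcp_pos: [0.4509, -0.2807, 0.2001]
orientation: [2.315, -2.123, -0.01]
contact_force: [0.2, -0.5, 1.0]
grip_width: 0.0656
```

```bash
python3 - <<'E'
from h import *
show()
plan([(tray(40,0,24),Rdown(-85))],rows=1)
E
```

```text
t 6.3 tcp [ 450.9 -280.7  200.1] hold [ 450.2 -280.1   45.4] xang -85.1 z [-0.005  0.004 -1.   ] F [ 0.2 -0.5  1. ] w 65.6 q [ 0.57  0.54 -0.16  2.03  0.15  0.58 -1.18]
1 dp [[0.009, -0.012, 0.179]]
  tw [0.002, 0.002, -0.001]
```

Emit:
apply_moves:
  dp:
    - [0.005, -0.01, 0.1]
    - [0, 0, 0.07]
    - [0, 0, 0]
    - [0, 0, 0]
    - [0, 0, 0]
    - [0, 0, 0]
    - [0, 0, -0.05]
    - [0, 0, -0.2]
    - [0, 0, -0.3]
    - [0, 0, -0.3]
    - [0, 0, 0]
  twist:
    - [0.002, 0.002, 0]
    - [0, 0, 0]
    - [0, 0, 0]
    - [0, 0, 0]
    - [0, 0, 0]
    - [0, 0, 0]
    - [0, 0, 0]
    - [0, 0, 0]
    - [0, 0, 0]
    - [0, 0, 0]
    - [0, 0, 0]
  jaw: [110, 110, 110, 30, 0, 0, 0, 0, 0, 0, 0]

```text
clock: 7.4
tcp_pos: [0.4528, -0.281, 0.2862]
orientation: [2.316, -2.122, 0.002]
contact_force: [0.5, -0.2, 0.5]
grip_width: 0.0852
```

```bash
cat >> h.py <<'E'
def tubes(b=(110,290,240,410),lo=.0905,hi=.106,tag='t'):
    f=grab('top');W=pts(f)
    for m in comps(W,lo,hi,b,60):
        if m.sum()<1000: rect(W,m,tag)
    return f
E
python3 - <<'E'
from h import *
show()
f=tubes(); 
W=pts(f)
for m in comps(W,.019,.04,(225,325,425,530),60): rect(W,m,'tray')
save(f,'t4.png')
plan([(mix(-44,-1.6,140),Rdown(-98.5))],rows=10)
E
```

```text
t 7.4 tcp [ 452.8 -281.   286.2] hold [ 452.9 -281.1  131.5] xang -85.0 z [ 0.001 -0.001 -1.   ] F [ 0.5 -0.2  0.5] w 85.2 q [ 0.59  0.4  -0.19  1.99  0.11  0.76 -1.15]
t 372 c [501.1   7.6] sz [65.8 24.5] a 79.9 med [500.7   7.5  96.5]
t 378 c [460.5  30.2] sz [66.7 24. ] a 83.0 med [460.   31.8  96.5]
tray 298 c [ 408.6 -247.6] sz [151.6 108.7] a 4.7 med [ 409.3 -202.3   25.5]
tray 89 c [ 442.7 -277.6] sz [57.4  8.1] a 89.9 med [ 442.7 -272.2   24.8]
10 dp [[-0.234, -0.061, -0.009], [-0.235, -0.056, -0.009], [-0.237, -0.05, -0.009], [-0.238, -0.045, -0.009], [-0.239, -0.039, -0.009], [-0.24, -0.033, -0.009], [-0.24, -0.028, -0.009], [-0.241, -0.022, -0.009], [-0.241, -0.016, -0.009], [-0.242, -0.011, -0.009]]
  tw [0.0, 0.0, 0.011]
```

View pics/t4.png

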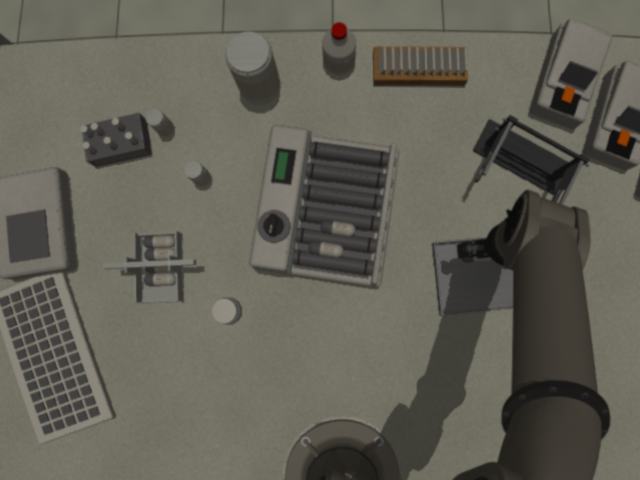

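Emit:
apply_moves:
  dp:
    - [-0.23, -0.06, -0.01]
    - [-0.235, -0.056, -0.01]
    - [-0.237, -0.05, -0.01]
    - [-0.24, -0.045, -0.01]
    - [-0.24, -0.04, -0.01]
    - [-0.24, -0.03, -0.01]
    - [-0.24, -0.03, -0.01]
    - [-0.24, -0.02, -0.01]
    - [-0.24, -0.016, -0.01]
    - [-0.2, -0.01, -0.01]
    - [0, 0, 0]
  twist:
    - [0, 0, 0.011]
    - [0, 0, 0.011]
    - [0, 0, 0.011]
    - [0, 0, 0.011]
    - [0, 0, 0.011]
    - [0, 0, 0.011]
    - [0, 0, 0.011]
    - [0, 0, 0.011]
    - [0, 0, 0.011]
    - [0, 0, 0.011]
    - [0, 0, 0]
  jaw: [0, 0, 0, 0, 0, 0, 0, 0, 0, 0, 0]

```text
clock: 8.55
tcp_pos: [0.498, 0.0095, 0.2901]
orientation: [2.034, -2.382, -0.013]
contact_force: [0.4, 0.6, 0.5]
grip_width: 0.085
```

```bash
python3 - <<'E'
from h import *
show()
plan([(mix(-44,-1.6,115),Rdown(-98.5))],rows=1)
E
```

```text
t 8.55 tcp [498.    9.5 290.1] hold [496.1   9.6 135.4] xang -99.0 z [-0.012  0.001 -1.   ] F [0.4 0.6 0.5] w 85.0 q [ 0.06  0.35 -0.24  2.06  0.12  0.75 -1.98]
1 dp [[0.029, -0.031, 0.17]]
  tw [0.006, -0.001, -0.004]
```

Emit:
apply_moves:
  dp:
    - [0.03, -0.03, 0]
    - [0, 0, 0]
    - [0, 0, 0.1]
    - [0, 0, 0.1]
    - [0, 0, 0.08]
    - [0, 0, 0]
  twist:
    - [0.006, -0.001, -0.004]
    - [0, 0, 0]
    - [0, 0, 0]
    - [0, 0, 0]
    - [0, 0, 0]
    - [0, 0, 0]
  jaw: [0, 0, 0, 0, 0, 0]

```text
clock: 9.15
tcp_pos: [0.4994, 0.0007, 0.2512]
orientation: [2.044, -2.382, -0.002]
contact_force: [0.4, -0.7, 1.1]
grip_width: 0.0854
```

```bash
python3 - <<'E'
from h import *
show()
plan([(mix(-44,-1.6,92),Rdown(-98.5))],rows=1)
E
```

```text
t 9.15 tcp [499.4   0.7 251.2] hold [4.989e+02 4.000e-01 9.650e+01] xang -98.7 z [-0.003 -0.002 -1.   ] F [ 0.4 -0.7  1.1] w 85.4 q [ 0.06  0.42 -0.22  2.08  0.15  0.66 -1.99]
1 dp [[-0.042, -0.006, 0.037]]
  tw [0.001, -0.001, -0.002]
```

Emit:
apply_moves:
  dp:
    - [-0.042, -0.01, 0]
    - [0, 0, 0.037]
    - [0, 0, 0]
    - [0, 0, 0]
    - [0, 0, 0]
    - [0, 0, 0]
    - [0, 0, 0]
    - [0, 0, 0]
  twist:
    - [0, 0, 0]
    - [0, 0, 0]
    - [0, 0, 0]
    - [0, 0, 0]
    - [0, 0, 0]
    - [0, 0, 0]
    - [0, 0, 0]
    - [0, 0, 0]
  jaw: [0, 0, 0, 80, 110, 110, 110, 110]

```text
clock: 9.95
tcp_pos: [0.5017, 0.0059, 0.2471]
orientation: [2.044, -2.382, -0.001]
contact_force: [-0.8, -0.7, -0.9]
grip_width: 0.0656
```

```bash
python3 - <<'E'
from h import *
show()
E
```

```text
t 9.95 tcp [501.7   5.9 247.1] hold [501.3   5.7  92.4] xang -98.7 z [-0.003 -0.002 -1.   ] F [-0.8 -0.7 -0.9] w 65.6 q [ 0.04  0.43 -0.22  2.08  0.15  0.65 -2.  ]
```

Gripped (65.6). Lift and carry.

Emit:
apply_moves:
  dp:
    - [0, 0, -0.15]
    - [0, 0, -0.25]
    - [0, 0, -0.2]
    - [0, 0, 0]
  twist:
    - [0, 0, 0]
    - [0, 0, 0]
    - [0, 0, 0]
    - [0, 0, 0]
  jaw: [110, 110, 110, 110]

```text
clock: 10.35
tcp_pos: [0.5017, 0.006, 0.3206]
orientation: [2.043, -2.38, -0.003]
contact_force: [0.9, 0.2, -0.3]
grip_width: 0.0657
```

```bash
python3 - <<'E'
from h import *
show()
plan([(tray(0,0,100),Rdown(-85))],rows=11)
E
```

```text
t 10.35 tcp [501.7   6.  320.6] hold [500.9   5.8 165.9] xang -98.7 z [-0.005 -0.002 -1.   ] F [ 0.9  0.2 -0.3] w 65.7 q [ 0.07  0.31 -0.24  2.03  0.1   0.81 -1.96]
11 dp [[0.228, 0.033, 0.051], [0.227, 0.038, 0.051], [0.226, 0.043, 0.05], [0.225, 0.048, 0.05], [0.224, 0.053, 0.05], [0.223, 0.058, 0.05], [0.222, 0.063, 0.05], [0.22, 0.068, 0.05], [0.219, 0.072, 0.05], [0.217, 0.077, 0.05], [0.216, 0.082, 0.05]]
  tw [0.0, -0.0, -0.01]
```

Emit:
apply_moves:
  dp:
    - [0.228, 0.033, 0]
    - [0.227, 0.038, 0]
    - [0.226, 0.043, 0]
    - [0.225, 0.048, 0.07]
    - [0.224, 0.05, 0.1]
    - [0.223, 0.055, 0.1]
    - [0.222, 0.06, 0.1]
    - [0.22, 0.065, 0.1]
    - [0.22, 0.07, 0.06]
    - [0.217, 0.075, 0.03]
    - [0.15, 0.03, 0]
    - [0, 0, 0]
  twist:
    - [0, 0, -0.01]
    - [0, 0, -0.01]
    - [0, 0, -0.01]
    - [0, 0, -0.01]
    - [0, 0, -0.01]
    - [0, 0, -0.01]
    - [0, 0, -0.01]
    - [0, 0, -0.01]
    - [0, 0, -0.01]
    - [0, 0, -0.01]
    - [0, 0, -0.01]
    - [0, 0, 0]
  jaw: [110, 110, 110, 110, 110, 110, 110, 110, 110, 110, 110, 110]

```text
clock: 11.55
tcp_pos: [0.4154, -0.2857, 0.2441]
orientation: [2.318, -2.115, -0.011]
contact_force: [-0.3, 0.4, -0.6]
grip_width: 0.0658
```

```bash
python3 - <<'E'
from h import *
show()
plan([(tray(0,0,70),Rdown(-85))],rows=1)
E
```

```text
t 11.55 tcp [ 415.4 -285.7  244.1] hold [ 414.2 -285.4   89.4] xang -84.8 z [-0.007  0.002 -1.   ] F [-0.3  0.4 -0.6] w 65.8 q [ 0.62  0.43 -0.17  2.08  0.12  0.65 -1.11]
1 dp [[-0.008, 0.022, 0.162]]
  tw [0.003, 0.001, 0.002]
```

Emit:
apply_moves:
  dp:
    - [-0.005, 0.02, 0]
    - [0, 0, 0.12]
    - [0, 0, 0.12]
    - [0, 0, 0.12]
    - [0, 0, 0.08]
    - [0, 0, 0]
  twist:
    - [0.003, 0, 0]
    - [0, 0, 0]
    - [0, 0, 0]
    - [0, 0, 0]
    - [0, 0, 0]
    - [0, 0, 0]
  jaw: [110, 110, 110, 110, 110, 110]

```text
clock: 12.15
tcp_pos: [0.4134, -0.2791, 0.1886]
orientation: [-2.322, 2.11, 0.005]
contact_force: [-0.7, 0.1, -0.2]
grip_width: 0.0655
```

```bash
python3 - <<'E'
from h import *
show()
plan([(tray(0,0,24),Rdown(-85))],rows=1)
E
```

```text
t 12.15 tcp [ 413.4 -279.1  188.6] hold [ 413.5 -278.2   33.9] xang -84.5 z [ 0.     0.006 -1.   ] F [-0.7  0.1 -0.2] w 65.5 q [ 0.6   0.52 -0.15  2.11  0.15  0.52 -1.14]
1 dp [[0.049, 0.013, 0.083]]
  tw [-0.0, 0.003, 0.004]
```

Emit:
apply_moves:
  dp:
    - [0.04, 0.01, 0.08]
    - [0, 0, 0]
    - [0, 0, 0]
    - [0, 0, 0]
    - [0, 0, 0]
    - [0, 0, -0.05]
    - [0, 0, -0.2]
    - [0, 0, -0.3]
    - [0, 0, -0.3]
    - [0, 0, 0]
  twist:
    - [0, 0.003, 0]
    - [0, 0, 0]
    - [0, 0, 0]
    - [0, 0, 0]
    - [0, 0, 0]
    - [0, 0, 0]
    - [0, 0, 0]
    - [0, 0, 0]
    - [0, 0, 0]
    - [0, 0, 0]
  jaw: [110, 110, 30, 0, 0, 0, 0, 0, 0, 0]

```text
clock: 13.15
tcp_pos: [0.4132, -0.2835, 0.287]
orientation: [-2.325, 2.111, -0.006]
contact_force: [0.4, -0.6, -0.3]
grip_width: 0.0853
```

```bash
python3 - <<'E'
from h import *
show()
f=tubes(); save(f,'t5.png')
g=grab('side'); save(g,'s5.png')
V=pts(g)
for m in comps(V,.024,.04,(335,480,290,450),20): rect(V,m,'tray')
plan([(mix(-88,16,140),Rdown(-98.5))],rows=11)
E
```

```text
t 13.15 tcp [ 413.2 -283.5  287. ] hold [ 413.8 -283.8  132.3] xang -84.5 z [ 0.003 -0.002 -1.   ] F [ 0.4 -0.6 -0.3] w 85.3 q [ 0.63  0.36 -0.19  2.06  0.1   0.73 -1.09]
t 377 c [460.3  30.2] sz [66.7 23.7] a 82.5 med [460.1  29.9  96.4]
tray 152 c [ 369.2 -206.1] sz [108.   45.8] a 32.9 med [ 353.4 -202.7   25.6]
tray 29 c [ 443.4 -262.8] sz [21.5  5.8] a 85.3 med [ 444.  -261.3   26.1]
tray 436 c [ 414.5 -284.3] sz [21.7 64.7] a 5.1 med [ 414.  -284.9   27.2]
tray 26 c [ 445.  -288.4] sz [ 5.1 16.9] a 2.1 med [ 445.  -288.2   25.4]
tray 223 c [ 429.4 -371. ] sz [150.4  44.7] a 22.3 med [ 441.4 -372.8   25.8]
tray 119 c [ 341.5 -311.5] sz [  3.2 103. ] a 5.4 med [ 341.5 -312.2   25.5]
11 dp [[-0.232, -0.059, -0.008], [-0.233, -0.054, -0.008], [-0.234, -0.049, -0.008], [-0.235, -0.043, -0.008], [-0.236, -0.038, -0.008], [-0.237, -0.033, -0.008], [-0.238, -0.028, -0.008], [-0.238, -0.022, -0.008], [-0.239, -0.017, -0.008], [-0.239, -0.012, -0.008], [-0.239, -0.006, -0.008]]
  tw [0.0, 0.0, 0.011]
```

View pics/s5.png

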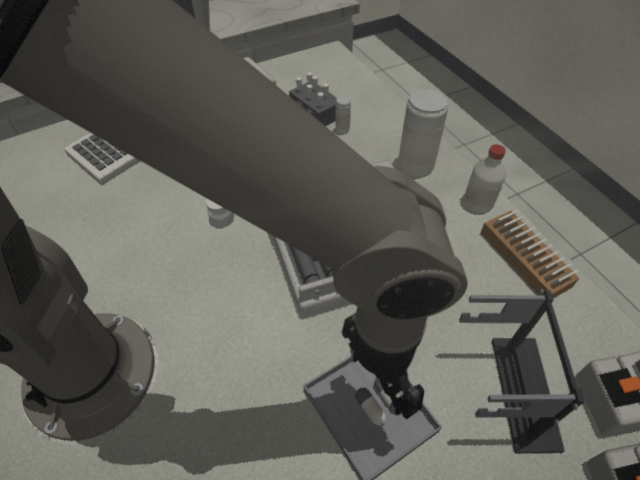

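Emit:
apply_moves:
  dp:
    - [-0.23, -0.06, -0.01]
    - [-0.233, -0.054, -0.01]
    - [-0.234, -0.05, -0.01]
    - [-0.235, -0.043, -0.01]
    - [-0.236, -0.04, -0.01]
    - [-0.237, -0.033, -0.01]
    - [-0.238, -0.03, -0.01]
    - [-0.238, -0.022, -0.01]
    - [-0.24, -0.017, -0.01]
    - [-0.24, -0.01, -0.01]
    - [-0.18, 0, 0]
    - [0, 0, 0]
  twist:
    - [0, 0, 0.011]
    - [0, 0, 0.011]
    - [0, 0, 0.011]
    - [0, 0, 0.011]
    - [0, 0, 0.011]
    - [0, 0, 0.011]
    - [0, 0, 0.011]
    - [0, 0, 0.011]
    - [0, 0, 0.011]
    - [0, 0, 0.011]
    - [0, 0, 0.008]
    - [0, 0, 0]
  jaw: [0, 0, 0, 0, 0, 0, 0, 0, 0, 0, 0, 0]

```text
clock: 14.45
tcp_pos: [0.4572, 0.033, 0.2835]
orientation: [2.021, -2.384, -0.031]
contact_force: [-0.1, 0.1, -1.0]
grip_width: 0.0854
```

```bash
python3 - <<'E'
from h import *
show()
plan([(mix(-88,16,115),Rdown(-98.5))],rows=1)
E
```

```text
t 14.45 tcp [457.2  33.  283.5] hold [453.2  33.6 128.8] xang -99.4 z [-0.025  0.004 -1.   ] F [-0.1  0.1 -1. ] w 85.4 q [ 0.03  0.32 -0.27  2.14  0.11  0.72 -2.05]
1 dp [[0.025, -0.031, 0.114]]
  tw [0.012, 0.0, -0.008]
```

Emit:
apply_moves:
  dp:
    - [0.02, -0.03, 0]
    - [0, 0, 0]
    - [0, 0, 0.1]
    - [0, 0, 0.1]
    - [0, 0, 0.05]
    - [0, 0, 0]
  twist:
    - [0.012, 0, -0.008]
    - [0, 0, 0]
    - [0, 0, 0]
    - [0, 0, 0]
    - [0, 0, 0]
    - [0, 0, 0]
  jaw: [0, 0, 0, 0, 0, 0]

```text
clock: 15.05
tcp_pos: [0.4586, 0.0255, 0.2479]
orientation: [2.045, -2.378, -0.002]
contact_force: [-0.0, 0.3, 0.9]
grip_width: 0.0853
```

```bash
python3 - <<'E'
from h import *
show()
plan([(mix(-88,16,92),Rdown(-98.5))],rows=1)
E
```

```text
t 15.05 tcp [458.6  25.5 247.9] hold [457.9  25.1  93.2] xang -98.6 z [-0.005 -0.003 -1.   ] F [-0.   0.3  0.9] w 85.3 q [ 0.02  0.37 -0.25  2.17  0.16  0.62 -2.06]
1 dp [[-0.034, -0.006, 0.01]]
  tw [0.002, -0.002, -0.001]
```

Emit:
apply_moves:
  dp:
    - [-0.034, -0.01, 0]
    - [0, -0.003, 0.01]
    - [0, 0, 0]
    - [0, 0, 0]
    - [0, 0, 0]
    - [0, 0, 0]
    - [0, 0, 0]
    - [0, 0, -0.15]
    - [0, 0, -0.25]
    - [0, 0, -0.2]
    - [0, 0, 0]
  twist:
    - [0, 0, 0]
    - [0, 0, 0]
    - [0, 0, 0]
    - [0, 0, 0]
    - [0, 0, 0]
    - [0, 0, 0]
    - [0, 0, 0]
    - [0, 0, 0]
    - [0, 0, 0]
    - [0, 0, 0]
    - [0, 0, 0]
  jaw: [0, 0, 0, 80, 110, 110, 110, 110, 110, 110, 110]

```text
clock: 16.15
tcp_pos: [0.4612, 0.0299, 0.3212]
orientation: [2.045, -2.377, -0.003]
contact_force: [-0.1, -0.5, -0.7]
grip_width: 0.0656
```

```bash
python3 - <<'E'
from h import *
show()
plan([(tray(-40,0,100),Rdown(-85))],rows=11)
E
```

```text
t 16.15 tcp [461.2  29.9 321.2] hold [460.3  29.5 166.5] xang -98.6 z [-0.006 -0.002 -1.   ] F [-0.1 -0.5 -0.7] w 65.6 q [ 0.04  0.26 -0.28  2.11  0.1   0.79 -2.02]
11 dp [[0.248, 0.03, 0.051], [0.248, 0.035, 0.051], [0.247, 0.041, 0.051], [0.246, 0.046, 0.051], [0.245, 0.051, 0.051], [0.244, 0.057, 0.051], [0.242, 0.062, 0.051], [0.241, 0.067, 0.051], [0.24, 0.072, 0.051], [0.238, 0.078, 0.051], [0.236, 0.083, 0.05]]
  tw [0.0, -0.0, -0.01]
```

Emit:
apply_moves:
  dp:
    - [0.248, 0.03, 0]
    - [0.248, 0.035, 0]
    - [0.247, 0.04, 0]
    - [0.246, 0.046, 0.07]
    - [0.245, 0.05, 0.1]
    - [0.244, 0.055, 0.1]
    - [0.242, 0.06, 0.1]
    - [0.24, 0.065, 0.1]
    - [0.24, 0.07, 0.06]
    - [0.238, 0.075, 0.03]
    - [0.18, 0.05, 0]
    - [0, 0, 0]
  twist:
    - [0, 0, -0.01]
    - [0, 0, -0.01]
    - [0, 0, -0.01]
    - [0, 0, -0.01]
    - [0, 0, -0.01]
    - [0, 0, -0.01]
    - [0, 0, -0.01]
    - [0, 0, -0.01]
    - [0, 0, -0.01]
    - [0, 0, -0.01]
    - [0, 0, -0.01]
    - [0, 0, 0]
  jaw: [110, 110, 110, 110, 110, 110, 110, 110, 110, 110, 110, 110]

```text
clock: 17.35
tcp_pos: [0.3737, -0.2919, 0.2457]
orientation: [2.321, -2.112, -0.008]
contact_force: [0.4, 0.3, -0.7]
grip_width: 0.0659
```

```bash
python3 - <<'E'
from h import *
show()
plan([(tray(-40,0,70),Rdown(-85))],rows=1)
E
```

```text
t 17.35 tcp [ 373.7 -291.9  245.7] hold [ 372.8 -291.9   91. ] xang -84.6 z [-0.006  0.    -1.   ] F [ 0.4  0.3 -0.7] w 65.9 q [ 0.65  0.39 -0.15  2.15  0.1   0.62 -1.04]
1 dp [[-0.029, 0.005, 0.175]]
  tw [0.003, 0.0, 0.003]
```

Emit:
apply_moves:
  dp:
    - [-0.01, 0, 0]
    - [0, 0, 0.12]
    - [0, 0, 0.12]
    - [0, 0, 0.12]
    - [0, 0, 0.08]
    - [0, 0, 0]
  twist:
    - [0.003, 0, 0.003]
    - [0, 0, 0]
    - [0, 0, 0]
    - [0, 0, 0]
    - [0, 0, 0]
    - [0, 0, 0]
  jaw: [110, 110, 110, 110, 110, 110]

```text
clock: 17.95
tcp_pos: [0.3749, -0.2848, 0.1898]
orientation: [-2.317, 2.116, 0.002]
contact_force: [-1.1, 0.5, -0.2]
grip_width: 0.0654
```

```bash
python3 - <<'E'
from h import *
show()
plan([(tray(-40,0,24),Rdown(-85))],rows=1)
E
```

```text
t 17.95 tcp [ 374.9 -284.8  189.8] hold [ 375.1 -284.2   35.1] xang -84.8 z [ 0.002  0.004 -1.   ] F [-1.1  0.5 -0.2] w 65.4 q [ 0.63  0.49 -0.13  2.18  0.13  0.48 -1.08]
1 dp [[0.029, 0.022, 0.093]]
  tw [-0.001, 0.002, 0.002]
```

Emit:
apply_moves:
  dp:
    - [0.02, 0.01, 0.09]
    - [0, 0, 0]
    - [0, 0, 0]
    - [0, 0, 0]
    - [0, 0, 0]
    - [0, 0, -0.05]
    - [0, 0, -0.2]
    - [0, 0, -0.3]
    - [0, 0, -0.3]
    - [0, 0, -0.3]
    - [0, 0, 0]
  twist:
    - [0, 0, 0]
    - [0, 0, 0]
    - [0, 0, 0]
    - [0, 0, 0]
    - [0, 0, 0]
    - [0, 0, 0]
    - [0, 0, 0]
    - [0, 0, 0]
    - [0, 0, 0]
    - [0, 0, 0]
    - [0, 0, 0]
  jaw: [110, 110, 30, 0, 0, 0, 0, 0, 0, 0, 0]

```text
clock: 19.05
tcp_pos: [0.3741, -0.2873, 0.3251]
orientation: [-2.317, 2.114, -0.002]
contact_force: [0.8, -0.5, 0.6]
grip_width: 0.0855
```

```bash
python3 - <<'E'
from h import *
show()
plan([([480,20,220],Rdown(-60)),([431,378,220],Rdown(2.6))])
E
```

```text
t 19.05 tcp [ 374.1 -287.3  325.1] hold [ 374.8 -286.9  170.4] xang -84.8 z [ 0.004  0.003 -1.   ] F [ 0.8 -0.5  0.6] w 85.5 q [ 0.68  0.25 -0.17  2.1   0.06  0.79 -1.01]
10 dp [[-0.247, -0.111, -0.04], [-0.242, -0.122, -0.04], [-0.236, -0.132, -0.04], [-0.231, -0.142, -0.041], [-0.224, -0.152, -0.041], [-0.217, -0.162, -0.041], [-0.21, -0.171, -0.041], [-0.203, -0.18, -0.041], [-0.195, -0.188, -0.041], [-0.186, -0.197, -0.041]]
  tw [-0.0, 0.0, -0.021]
11 dp [[-0.253, -0.103, 0.0], [-0.242, -0.128, 0.0], [-0.228, -0.151, 0.0], [-0.212, -0.173, 0.0], [-0.194, -0.193, 0.0], [-0.174, -0.212, 0.0], [-0.152, -0.228, 0.0], [-0.128, -0.242, 0.0], [-0.104, -0.253, 0.0], [-0.078, -0.262, 0.0], [-0.052, -0.269, 0.0]]
  tw [0.0, 0.0, -0.047]
```

Emit:
apply_moves:
  dp:
    - [-0.247, -0.11, -0.06]
    - [-0.242, -0.12, -0.06]
    - [-0.236, -0.13, -0.06]
    - [-0.23, -0.14, -0.04]
    - [-0.224, -0.15, -0.04]
    - [-0.217, -0.16, -0.04]
    - [-0.21, -0.17, -0.04]
    - [-0.2, -0.18, -0.04]
    - [-0.195, -0.19, -0.04]
    - [-0.186, -0.197, -0.04]
  twist:
    - [0, 0, -0.021]
    - [0, 0, -0.021]
    - [0, 0, -0.021]
    - [0, 0, -0.021]
    - [0, 0, -0.021]
    - [0, 0, -0.021]
    - [0, 0, -0.021]
    - [0, 0, -0.021]
    - [0, 0, -0.021]
    - [0, 0, -0.021]
  jaw: [0, 0, 0, 0, 0, 0, 0, 0, 0, 0]

```text
clock: 20.05
tcp_pos: [0.4761, 0.0264, 0.3845]
orientation: [-2.729, 1.554, -0.012]
contact_force: [1.1, -0.8, 0.5]
grip_width: 0.0856
```

```bash
python3 - <<'E'
from h import *
show()
f=grab('top'); save(f,'t6.png'); W=pts(f)
for m in comps(W,.02,.04,(225,325,425,530),40): rect(W,m,'tray')
plan([([431,378,200],Rdown(2.6))])
E
```

```text
t 20.05 tcp [476.1  26.4 384.5] hold [477.2  25.9 229.8] xang -59.3 z [ 0.007 -0.003 -1.   ] F [ 1.1 -0.8  0.5] w 85.6 q [ 0.23  0.21 -0.46  2.01  0.12  0.94 -1.34]
tray 559 c [ 411.8 -284.6] sz [151.6 182.9] a 4.9 med [ 414.4 -288.2   25.7]
tray 349 c [ 451.4 -279.8] sz [25.2 66.9] a 5.6 med [ 450.9 -278.9   26.5]
tray 348 c [ 413.6 -283.2] sz [25.2 66.6] a 5.0 med [ 413.5 -281.6   26.5]
tray 350 c [ 373.5 -283.4] sz [25.1 66.5] a 5.6 med [ 373.  -282.6   26.4]
10 dp [[-0.267, -0.116, 0.026], [-0.253, -0.144, 0.026], [-0.236, -0.17, 0.026], [-0.216, -0.194, 0.026], [-0.194, -0.216, 0.026], [-0.17, -0.236, 0.026], [-0.144, -0.253, 0.026], [-0.116, -0.267, 0.026], [-0.087, -0.278, 0.026], [-0.057, -0.285, 0.026]]
  tw [-0.0, -0.0, -0.051]
```

View pics/t6.png

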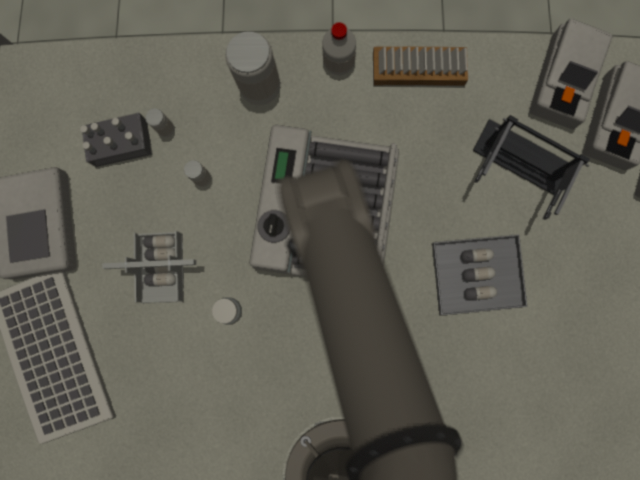

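Emit:
apply_moves:
  dp:
    - [-0.267, -0.116, 0]
    - [-0.253, -0.144, 0]
    - [-0.236, -0.17, 0]
    - [-0.216, -0.194, 0]
    - [-0.194, -0.216, 0]
    - [-0.17, -0.236, 0.02]
    - [-0.144, -0.253, 0.02]
    - [-0.116, -0.267, 0.02]
    - [-0.087, -0.278, 0.02]
    - [0.02, -0.2, 0.02]
    - [0, 0, 0]
  twist:
    - [0, 0, -0.051]
    - [0, 0, -0.051]
    - [0, 0, -0.051]
    - [0, 0, -0.051]
    - [0, 0, -0.051]
    - [0, 0, -0.051]
    - [0, 0, -0.051]
    - [0, 0, -0.051]
    - [0, 0, -0.051]
    - [0, 0, -0.051]
    - [0, 0, 0]
  jaw: [0, 0, 0, 0, 0, 0, 0, 0, 0, 0, 0]

```text
clock: 21.2
tcp_pos: [0.4311, 0.3777, 0.3713]
orientation: [3.138, 0.131, 0.016]
contact_force: [0.5, 0.3, 0.1]
grip_width: 0.0852
```

```bash
python3 - <<'E'
from h import *
show()
plan([([431.3,378,150],Rdown(2.6))],rows=1)
E
```

```text
t 21.2 tcp [431.1 377.7 371.3] hold [432.7 377.7 216.6] xang 4.8 z [ 0.01 -0.   -1.  ] F [0.5 0.3 0.1] w 85.2 q [-0.24  0.45 -0.77  1.8   0.37  1.03 -1.06]
1 dp [[-0.004, -0.003, 0.555]]
  tw [0.0, -0.005, 0.018]
```

Emit:
apply_moves:
  dp:
    - [0, 0, 0]
    - [0, 0, 0.2]
    - [0, 0, 0.2]
    - [0, 0, 0.2]
    - [0, 0, 0.1]
    - [0, 0, 0]
  twist:
    - [0, -0.005, 0.018]
    - [0, 0, 0]
    - [0, 0, 0]
    - [0, 0, 0]
    - [0, 0, 0]
    - [0, 0, 0]
  jaw: [0, 0, 0, 0, 0, 0]

```text
clock: 21.8
tcp_pos: [0.433, 0.3715, 0.2849]
orientation: [3.136, 0.034, -0.001]
contact_force: [-0.3, 1.0, 0.5]
grip_width: 0.0855
```

```bash
python3 - <<'E'
from h import *
show()
plan([([431.3,378,99],Rdown(2.6))],rows=1)
E
```

```text
t 21.8 tcp [433.  371.5 284.9] hold [432.9 370.6 130.2] xang 1.2 z [-0.    -0.006 -1.   ] F [-0.3  1.   0.5] w 85.5 q [-0.29  0.55 -0.7   1.88  0.45  0.89 -1.19]
1 dp [[-0.013, -0.056, 0.26]]
  tw [0.003, 0.0, -0.011]
```

Emit:
apply_moves:
  dp:
    - [-0.013, -0.056, 0]
    - [0, 0, 0]
    - [0, -0.01, 0.1]
    - [0, -0.01, 0.1]
    - [0, 0, 0.05]
    - [0, 0, 0]
  twist:
    - [0.003, 0, -0.011]
    - [0, 0, 0]
    - [0, 0, 0]
    - [0, 0, 0]
    - [0, 0, 0]
    - [0, 0, 0]
  jaw: [0, 0, 0, 0, 0, 0]

```text
clock: 22.4
tcp_pos: [0.4322, 0.3816, 0.2558]
orientation: [-3.137, -0.067, -0.005]
contact_force: [-0.5, 0.2, 0.3]
grip_width: 0.0855
```

```bash
python3 - <<'E'
from h import *
show()
plan([([431.3,378,99],Rdown(2.6))],rows=1)
g=grab('side'); save(g,'s7.png')
cv2.imwrite('pics/s7c.png',cv2.resize(cv2.convertScaleAbs(g['color'][90:210,170:310,::-1],alpha=1.8),None,fx=5,fy=5,interpolation=cv2.INTER_CUBIC)[:600])
E
```

```text
t 22.4 tcp [432.2 381.6 255.8] hold [432.7 382.2 101.1] xang 2.4 z [ 0.003  0.004 -1.   ] F [-0.5  0.2  0.3] w 85.5 q [-0.32  0.59 -0.68  1.88  0.49  0.83 -1.21]
1 dp [[-0.009, 0.029, 0.018]]
  tw [-0.002, -0.002, -0.001]
```

View pics/s7c.png

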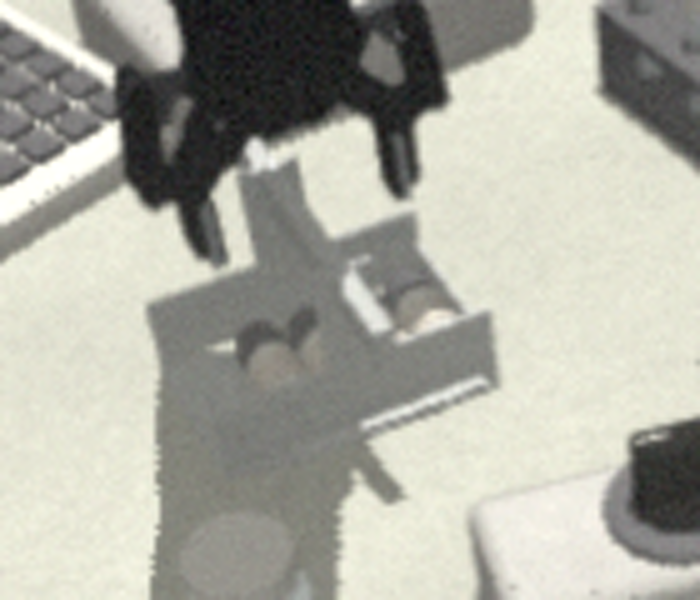

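Emit:
apply_moves:
  dp:
    - [-0.009, 0.029, 0.01]
    - [0, 0, 0]
    - [0, 0, 0]
    - [0, 0, 0]
    - [0, 0, 0]
    - [0, 0, 0]
    - [0, 0, 0]
    - [0, 0, 0]
    - [0, 0, 0]
    - [0, 0, 0]
  twist:
    - [0, 0, 0]
    - [0, 0, 0]
    - [0, 0, 0]
    - [0, 0, 0]
    - [0, 0, 0]
    - [0, 0, 0]
    - [0, 0, 0]
    - [0, 0, 0]
    - [0, 0, 0]
    - [0, 0, 0]
  jaw: [0, 0, 120, 200, 255, 255, 255, 255, 255, 255]
  grip_force: 80

```text
clock: 23.45
tcp_pos: [0.4315, 0.3782, 0.2561]
orientation: [-3.136, -0.067, -0.007]
contact_force: [0.5, 0.5, 0.8]
grip_width: 0.0084
```

```bash
python3 - <<'E'
from h import *
show()
f=grab('top'); W=pts(f)
for m in comps(W,.096,.112,(220,310,95,210),15): rect(W,m,'bar')
E
```

```text
t 23.45 tcp [431.5 378.2 256.1] hold [432.2 379.  101.4] xang 2.4 z [ 0.005  0.005 -1.   ] F [0.5 0.5 0.8] w 8.4 q [-0.31  0.59 -0.68  1.89  0.49  0.83 -1.21]
```

Emit:
apply_moves:
  dp:
    - [0, 0, -0.05]
    - [0, 0, -0.12]
    - [0, 0, -0.2]
    - [0, 0, -0.2]
    - [0, 0, -0.2]
    - [0, 0, -0.2]
    - [0, 0, -0.2]
    - [0, 0, -0.1]
    - [0, 0, 0]
  twist:
    - [0, 0, 0]
    - [0, 0, 0]
    - [0, 0, 0]
    - [0, 0, 0]
    - [0, 0, 0]
    - [0, 0, 0]
    - [0, 0, 0]
    - [0, 0, 0]
    - [0, 0, 0]
  jaw: [255, 255, 255, 255, 255, 255, 255, 255, 255]

```text
clock: 24.4
tcp_pos: [0.4287, 0.3754, 0.416]
orientation: [3.14, 0.07, -0.002]
contact_force: [-0.1, -0.4, -3.9]
grip_width: 0.0081
```

```bash
python3 - <<'E'
from h import *
show()
g=grab('side'); save(g,'s8.png'); V=pts(g)
f=pickle.load(open('top0.pkl','rb'));W=pts(f)
for m in comps(W,.06,.4,(15,110,210,490),40): rect(W,m,'obst'); print(np.nanmax(W[m][:,2]))
for m in comps(V,.03,.4,(80,300,380,590),100): rect(V,m,'obst side'); print(np.nanmax(V[m][:,2]))
print(mix(52,0,0))
plan([(mix(100,0,250),Rdown(-8.5))],st=.25)
E
```

```text
t 24.4 tcp [428.7 375.4 416. ] hold [428.5 375.3 261.3] xang 2.6 z [-0.001 -0.001 -1.   ] F [-0.1 -0.4 -3.9] w 8.1 q [-0.21  0.4  -0.79  1.76  0.31  1.12 -1.06]
obst 1139 c [872.4   3.8] sz [68.6 62.7] a 88.0 med [864.2   2.9 111.7]
0.1660278250351843
obst 2577 c [819.9 173.4] sz [88.4 86.2] a 89.9 med [803.1 168.7 186.7]
0.19696072912506737
obst 44 c [ 858.1 -225.8] sz [ 6.4 47.5] a 87.6 med [ 858.8 -226.7   61.7]
0.06603182976257001
obst side 2922 c [821.2 170. ] sz [87.8 89. ] a 28.0 med [801.8 147.6 142.4]
0.19377682030345375
obst side 1609 c [872.7  -5.2] sz [54.3 69.6] a 49.6 med [863.4 -11.5  99.7]
0.16252156926926495
obst side 4371 c [627.7  15.7] sz [263.3 130.3] a 81.1 med [637.8 -52.4  78.8]
0.10381167563016387
obst side 3568 c [ 748.8 -199.8] sz [347.3 210.7] a 13.7 med [ 848.5 -195.6   36.1]
0.2020323284938653
[np.float64(596.0288248948196), np.float64(-7.086089378739753), 0]
15 dp [[0.11, 0.221, 0.006], [0.112, 0.22, 0.006], [0.115, 0.219, 0.006], [0.118, 0.217, 0.006], [0.121, 0.216, 0.006], [0.124, 0.214, 0.006], [0.126, 0.212, 0.006], [0.129, 0.211, 0.006], [0.132, 0.209, 0.006], [0.134, 0.207, 0.006], [0.137, 0.206, 0.006], [0.14, 0.204, 0.006], [0.142, 0.202, 0.006], [0.145, 0.2, 0.006], [0.148, 0.198, 0.006]]
  tw [0.0, 0.0, 0.006]
```

View pics/s8.png

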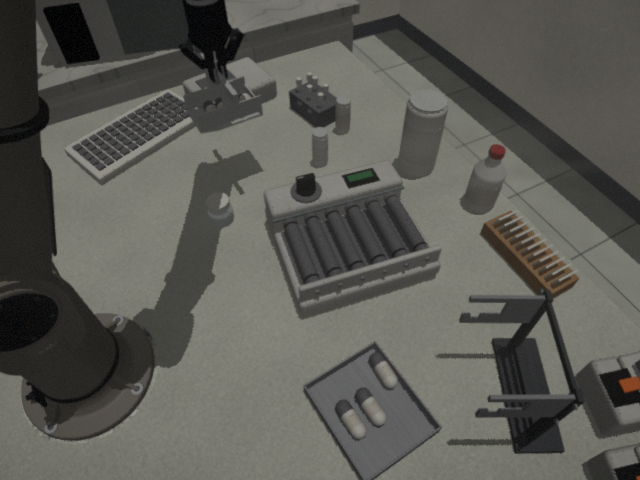

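Emit:
apply_moves:
  dp:
    - [0.06, 0.11, 0]
    - [0.09, 0.18, 0]
    - [0.115, 0.22, 0]
    - [0.118, 0.217, 0]
    - [0.12, 0.216, 0]
    - [0.124, 0.214, 0]
    - [0.126, 0.212, 0]
    - [0.13, 0.21, 0]
    - [0.132, 0.21, 0]
    - [0.134, 0.207, 0]
    - [0.137, 0.206, 0]
    - [0.14, 0.204, 0]
    - [0.14, 0.202, 0]
    - [0.145, 0.2, 0]
    - [0.148, 0.2, 0]
    - [0.08, 0.1, 0]
    - [0, 0, 0]
  twist:
    - [0, 0, 0.006]
    - [0, 0, 0.006]
    - [0, 0, 0.006]
    - [0, 0, 0.006]
    - [0, 0, 0.006]
    - [0, 0, 0.006]
    - [0, 0, 0.006]
    - [0, 0, 0.006]
    - [0, 0, 0.006]
    - [0, 0, 0.006]
    - [0, 0, 0.006]
    - [0, 0, 0.006]
    - [0, 0, 0.006]
    - [0, 0, 0.006]
    - [0, 0, 0.006]
    - [0, 0, 0]
    - [0, 0, 0]
  jaw: [255, 255, 255, 255, 255, 255, 255, 255, 255, 255, 255, 255, 255, 255, 255, 255, 255]

```text
clock: 26.15
tcp_pos: [0.6436, -0.0503, 0.3858]
orientation: [3.106, -0.26, -0.07]
contact_force: [0.1, 0.2, -5.1]
grip_width: 0.0084
```

```bash
cat >> h.py <<'E'
HC=(0.9,101.4)
def lip(x,z,th,y=0.):
    t=np.deg2rad(th); xc=np.array([np.cos(t),0,np.sin(t)]); zc=np.array([-np.sin(t),0,np.cos(t)])
    h=np.array([x,y,z])+(74+HC[0])*xc+(HC[1]-11)*zc
    c,s=np.cos(np.deg2rad(MY)),np.sin(np.deg2rad(MY)); M=np.array([[c,-s,0],[s,c,0],[0,0,1]])
    R=np.c_[M@xc,M@np.array([0,-1.,0]),M@-zc]
    return mix(*h),R
def where():
    p,R,o=cur(); x=R[:,0];z=-R[:,2]; h=p+R[:,2]*HP
    L=h*1000-(74+HC[0])*x-(HC[1]-11)*z
    c,s=np.cos(np.deg2rad(MY)),np.sin(np.deg2rad(MY)); d=L[:2]-MO
    print('lip in mixer',np.round([c*d[0]+s*d[1],-s*d[0]+c*d[1],L[2]],1),'tilt',round(np.degrees(np.arcsin(x[2])),1),'roll',round(np.degrees(np.arcsin(R[2,1])),1),'yawerr',round(np.degrees(np.arctan2(x[1],x[0]))-MY,1))
E
python3 - <<'E'
from h import *
show(); where()
plan([lip(-21,140,6),lip(-21,97,6)],rows=5)
g=grab('side'); save(g,'s9.png')
E
```

```text
t 26.15 tcp [643.6 -50.3 385.8] hold [636.5 -53.4 231.3] xang -9.6 z [-0.046 -0.02  -0.999] F [ 0.1  0.2 -5.1] w 8.4 q [ 0.38  0.52 -0.57  1.6   0.31  1.16 -0.44]
lip in mixer [ 20.1 -40.8 144.2] tilt -2.4 roll 1.6 yawerr -1.1
5 dp [[-0.131, -0.057, -0.006], [-0.13, -0.057, -0.009], [-0.13, -0.058, -0.013], [-0.129, -0.058, -0.016], [-0.128, -0.059, -0.02]]
  tw [0.003, 0.014, -0.002]
5 dp [[-0.007, 0.0, 0.071], [-0.007, 0.0, 0.071], [-0.007, 0.0, 0.071], [-0.007, 0.0, 0.071], [-0.007, 0.0, 0.071]]
  tw [0.0, 0.0, 0.0]
```

View pics/s9.png

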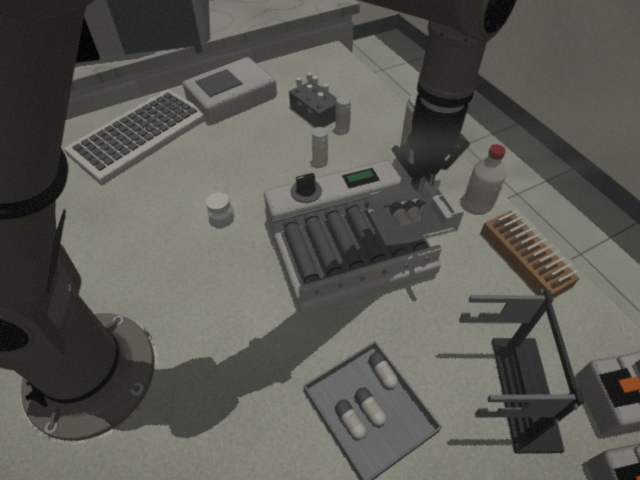

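Emit:
apply_moves:
  dp:
    - [-0.13, -0.057, 0]
    - [-0.13, -0.057, 0]
    - [-0.13, -0.058, 0]
    - [-0.13, -0.058, 0]
    - [-0.12, -0.05, 0]
    - [0, 0, 0]
  twist:
    - [0.003, 0.012, -0.002]
    - [0.003, 0.012, -0.002]
    - [0.003, 0.012, -0.002]
    - [0.003, 0.012, -0.002]
    - [0.003, 0.012, -0.002]
    - [0, 0, 0]
  jaw: [255, 255, 255, 255, 255, 255]

```text
clock: 26.8
tcp_pos: [0.5642, 0.0084, 0.3818]
orientation: [-3.128, 0.2, -0.121]
contact_force: [-0.4, 0.4, -3.8]
grip_width: 0.0082
```

```bash
python3 - <<'E'
from h import *
show(); where()
plan([lip(-21,120,5)],rows=1)
E
```

```text
t 26.8 tcp [564.2   8.4 381.8] hold [576.2   8.3 227.6] xang -7.4 z [ 0.077 -0.001 -0.997] F [-0.4  0.4 -3.8] w 8.2 q [ 0.38  0.37 -0.64  1.84  0.29  0.94 -0.5 ]
lip in mixer [-37.7  11.8 131.7] tilt 4.4 roll -0.5 yawerr 1.1
1 dp [[0.108, 0.092, 0.1]]
  tw [-0.005, 0.005, 0.009]
```

Emit:
apply_moves:
  dp:
    - [0.1, 0.09, 0.02]
    - [0, 0, 0]
    - [0, 0, 0.08]
    - [0, 0, 0.08]
    - [0, 0, 0]
  twist:
    - [-0.005, 0.005, 0.009]
    - [0, 0, 0]
    - [0, 0, 0]
    - [0, 0, 0]
    - [0, 0, 0]
  jaw: [255, 255, 255, 255, 255]

```text
clock: 27.3
tcp_pos: [0.5772, -0.0027, 0.3591]
orientation: [3.125, -0.227, 0.133]
contact_force: [-0.4, 0.3, -3.9]
grip_width: 0.0083
```

```bash
python3 - <<'E'
from h import *
show(); where()
plan([lip(-21,98,8)],rows=1)
f=grab('top'); save(f,'t10.png');g=grab('side');save(g,'s10.png')
cv2.imwrite('pics/s10c.png',cv2.resize(cv2.convertScaleAbs(g['color'][150:320,250:480,::-1],alpha=1.8),None,fx=3.4,fy=3.4,interpolation=cv2.INTER_CUBIC)[:600])
E
```

```text
t 27.3 tcp [577.2  -2.7 359.1] hold [590.3  -4.6 205. ] xang -8.3 z [ 0.084 -0.012 -0.996] F [-0.4  0.3 -3.9] w 8.3 q [ 0.37  0.41 -0.61  1.84  0.33  0.9  -0.53]
lip in mixer [-21.    1.4 108.5] tilt 4.9 roll -0.0 yawerr 0.2
1 dp [[-0.119, 0.013, 0.056]]
  tw [-0.0, 0.026, 0.002]
```

View pics/s10c.png

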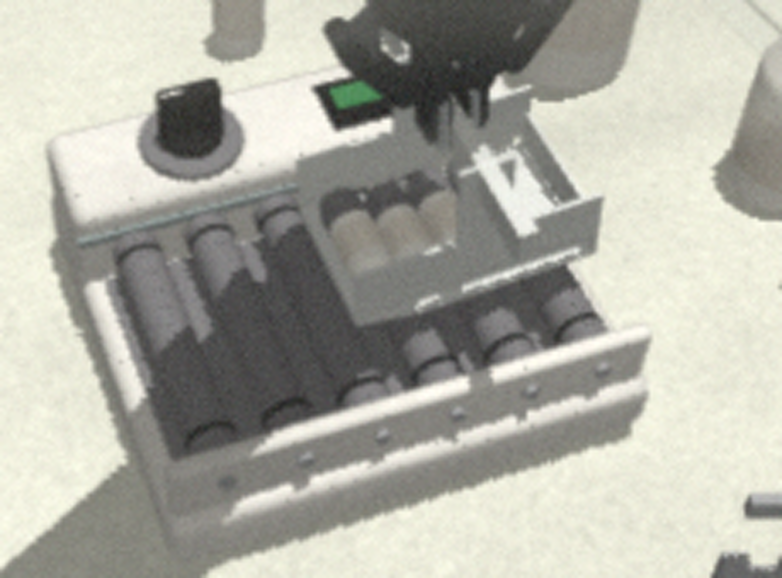

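Emit:
apply_moves:
  dp:
    - [-0.06, 0.006, 0.03]
    - [-0.06, 0.006, 0.03]
    - [0, 0, 0]
  twist:
    - [0, 0.013, 0.001]
    - [0, 0.013, 0.001]
    - [0, 0, 0]
  jaw: [255, 255, 255]

```text
clock: 27.7
tcp_pos: [0.564, -0.0018, 0.3518]
orientation: [3.116, -0.233, 0.224]
contact_force: [-0.5, -0.1, -4.1]
grip_width: 0.0079
```

```bash
python3 - <<'E'
from h import *
where()
plan([lip(-21,94,11)],rows=1)
plan([lip(-21,94,11),lip(-21,93,16)],rows=3)
E
```

```text
lip in mixer [-19.5   1.   98.5] tilt 8.2 roll -0.1 yawerr -0.1
1 dp [[-0.117, 0.004, 0.007]]
  tw [-0.001, 0.023, -0.001]
3 dp [[-0.039, 0.001, 0.002], [-0.039, 0.001, 0.002], [-0.039, 0.001, 0.001]]
  tw [-0.0, 0.008, -0.0]
3 dp [[-0.061, 0.0, -0.013], [-0.06, 0.0, -0.015], [-0.06, 0.0, -0.016]]
  tw [-0.0, 0.014, -0.0]
```

Emit:
apply_moves:
  dp:
    - [-0.06, 0.002, 0.004]
    - [-0.057, 0.002, 0.004]
    - [0, 0, 0]
  twist:
    - [0, 0.0115, 0]
    - [0, 0.0115, 0]
    - [0, 0, 0]
  jaw: [255, 255, 255]

```text
clock: 28.0
tcp_pos: [0.551, -0.0, 0.3498]
orientation: [3.106, -0.233, 0.3]
contact_force: [-0.7, -0.3, -4.3]
grip_width: 0.0083
```

```bash
python3 - <<'E'
from h import *
show();where()
plan([lip(-21,93,16)],rows=4)
f=grab('top'); save(f,'t11.png')
g=grab('side')
cv2.imwrite('pics/s11c.png',cv2.resize(cv2.convertScaleAbs(g['color'][150:320,250:480,::-1],alpha=1.8),None,fx=3.4,fy=3.4,interpolation=cv2.INTER_CUBIC)[:600])
V=pts(g)
# lowest part of caddy side edge
E
```

```text
t 28.0 tcp [551.   -0.  349.8] hold [580.3  -4.1 197.9] xang -8.6 z [ 0.189 -0.026 -0.982] F [-0.7 -0.3 -4.3] w 8.3 q [ 0.37  0.35 -0.6   1.95  0.38  0.75 -0.6 ]
lip in mixer [-20.2   0.9  94.9] tilt 11.0 roll -0.1 yawerr -0.1
4 dp [[-0.047, 0.001, -0.008], [-0.047, 0.001, -0.009], [-0.047, 0.001, -0.01], [-0.047, 0.001, -0.011]]
  tw [-0.0, 0.01, -0.0]
```

View pics/s11c.png

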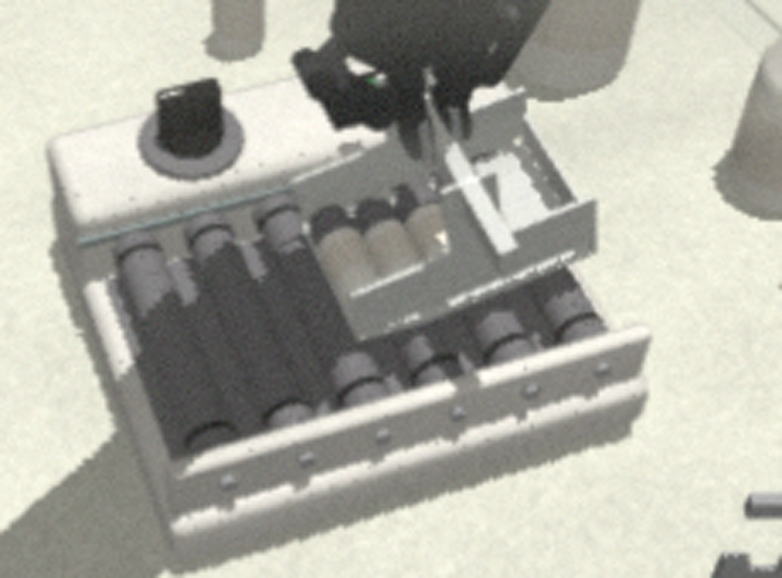

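Emit:
apply_moves:
  dp:
    - [-0.035, 0.001, -0.006]
    - [-0.035, 0.001, -0.006]
    - [-0.035, 0.001, -0.006]
    - [0, 0, 0]
    - [0, 0, 0]
  twist:
    - [0, 0.0075, 0]
    - [0, 0.0075, 0]
    - [0, 0.0075, 0]
    - [0, 0, 0]
    - [0, 0, 0]
  jaw: [255, 255, 255, 255, 255]

```text
clock: 28.6
tcp_pos: [0.5391, 0.0015, 0.3501]
orientation: [3.095, -0.233, 0.379]
contact_force: [0.1, 0.1, -3.8]
grip_width: 0.0083
```

```bash
cat >> h.py <<'E'
def sc(n):
    g=grab('side')
    cv2.imwrite('pics/'+n,cv2.resize(cv2.convertScaleAbs(g['color'][150:320,250:480,::-1],alpha=1.8),None,fx=3.4,fy=3.4,interpolation=cv2.INTER_CUBIC)[:600]); return g
E
python3 - <<'E'
from h import *
show();where()
plan([lip(-21,93,17)],rows=4)
sc('s12c.png')
E
```

```text
t 28.6 tcp [539.1   1.5 350.1] hold [576.1  -3.6 200. ] xang -8.6 z [ 0.239 -0.033 -0.97 ] F [ 0.1  0.1 -3.8] w 8.3 q [ 0.36  0.32 -0.59  1.99  0.41  0.68 -0.63]
lip in mixer [-19.1   0.9  94.2] tilt 14.0 roll -0.2 yawerr -0.1
4 dp [[-0.032, 0.0, -0.006], [-0.032, 0.0, -0.007], [-0.032, 0.0, -0.007], [-0.031, 0.0, -0.007]]
  tw [-0.0, 0.006, -0.0]
```

View pics/s12c.png

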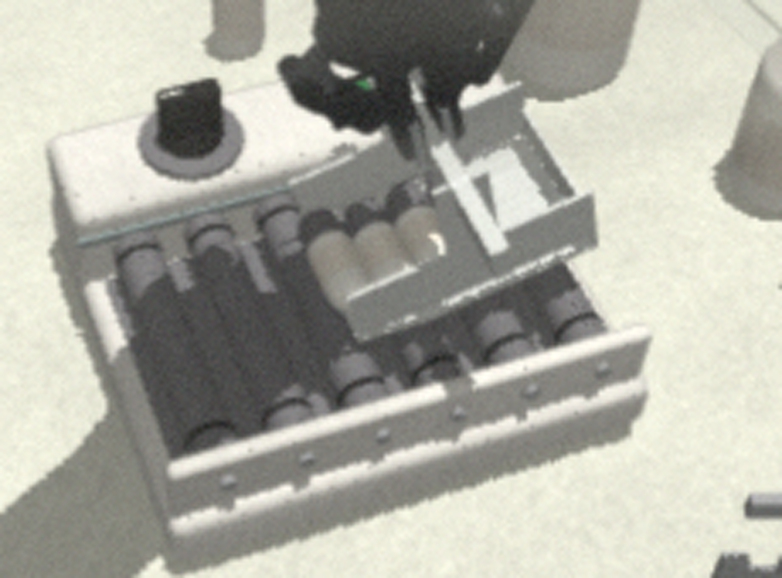

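Emit:
apply_moves:
  dp:
    - [-0.032, 0, -0.007]
    - [0, 0, 0]
    - [0, 0, 0]
    - [0, 0, 0]
  twist:
    - [0, 0.0065, 0]
    - [0, 0, 0]
    - [0, 0, 0]
    - [0, 0, 0]
  jaw: [255, 255, 255, 255]

```text
clock: 29.05
tcp_pos: [0.5352, 0.0022, 0.3501]
orientation: [3.091, -0.233, 0.403]
contact_force: [0.2, -0.1, -4.0]
grip_width: 0.0082
```

```bash
python3 - <<'E'
from h import *
where()
plan([lip(-21,93,17)],rows=2)
sc('s13c.png')
E
```

```text
lip in mixer [-19.2   1.1  94. ] tilt 14.8 roll -0.2 yawerr -0.2
2 dp [[-0.047, 0.001, -0.009], [-0.047, 0.001, -0.01]]
  tw [-0.001, 0.009, -0.001]
```

View pics/s13c.png

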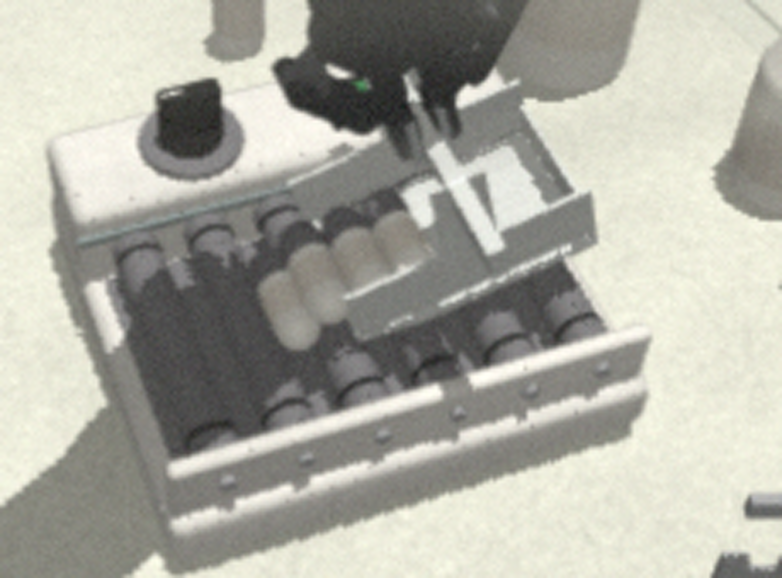

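```bash
python3 - <<'E'
from h import *
where()
plan([lip(-19,94,3)],rows=5)
E
```

```text
lip in mixer [-19.    1.1  94.1] tilt 14.8 roll -0.2 yawerr -0.2
5 dp [[0.081, 0.0, 0.034], [0.082, 0.0, 0.031], [0.084, 0.0, 0.028], [0.085, 0.0, 0.024], [0.086, 0.0, 0.021]]
  tw [-0.0, -0.02, -0.0]
```

```bash
python3 - <<'E'
from h import *
plan([lip(-19,96,6)],rows=4)
E
```

```text
4 dp [[0.078, 0.0, 0.026], [0.079, 0.0, 0.023], [0.079, 0.0, 0.02], [0.08, 0.0, 0.017]]
  tw [-0.0, -0.018, -0.0]
```

Emit:
apply_moves:
  dp:
    - [0.078, 0, 0.024]
    - [0.079, 0, 0.021]
    - [0.08, 0, 0.02]
    - [0.08, 0, 0.016]
    - [0, 0, 0]
    - [0, 0, 0]
  twist:
    - [0, -0.018, 0]
    - [0, -0.018, 0]
    - [0, -0.018, 0]
    - [0, -0.018, 0]
    - [0, 0, 0]
    - [0, 0, 0]
  jaw: [255, 255, 255, 255, 255, 255]

```text
clock: 29.7
tcp_pos: [0.576, -0.0042, 0.3485]
orientation: [3.125, -0.235, 0.165]
contact_force: [0.4, -0.4, -4.6]
grip_width: 0.0087
```

```bash
python3 - <<'E'
from h import *
where()
plan([lip(21,96,6)],rows=4)
sc('s14c.png')
E
```

```text
lip in mixer [-16.9   1.1  96.9] tilt 6.0 roll -0.2 yawerr -0.1
4 dp [[0.079, -0.0, 0.01], [0.079, -0.0, 0.01], [0.079, -0.0, 0.01], [0.079, -0.0, 0.01]]
  tw [-0.0, -0.0, -0.0]
```

View pics/s14c.png

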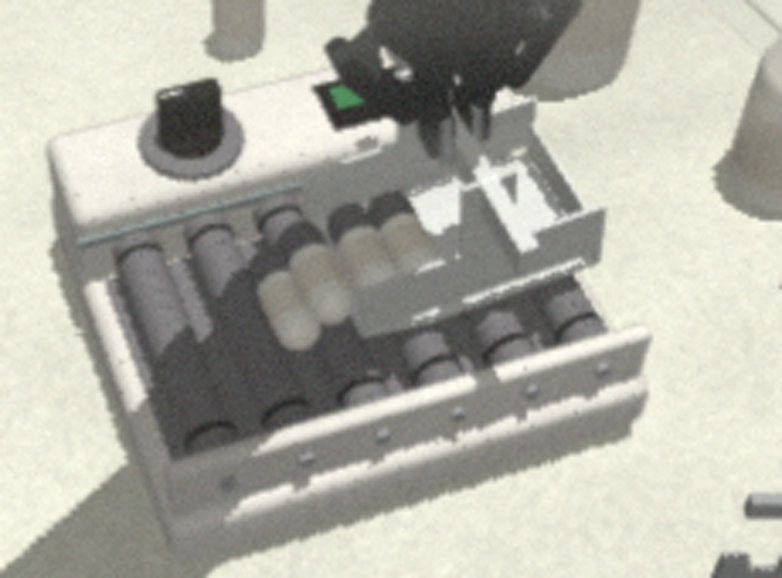

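Emit:
apply_moves:
  dp:
    - [0.03, 0, 0.004]
    - [0.05, 0, 0.006]
    - [0.06, 0, 0.008]
    - [0.06, 0, 0.008]
    - [0.05, 0, 0.006]
    - [0.04, 0, 0.005]
    - [0.02, 0, 0.004]
    - [0, 0, 0]
    - [0, 0, 0]
  twist:
    - [0, 0, 0]
    - [0, 0, 0]
    - [0, 0, 0]
    - [0, 0, 0]
    - [0, 0, 0]
    - [0, 0, 0]
    - [0, 0, 0]
    - [0, 0, 0]
    - [0, 0, 0]
  jaw: [255, 255, 255, 255, 255, 255, 255, 255, 255]

```text
clock: 30.65
tcp_pos: [0.6155, -0.01, 0.3476]
orientation: [3.124, -0.234, 0.168]
contact_force: [-0.5, 0.3, -3.5]
grip_width: 0.0082
```

```bash
python3 - <<'E'
from h import *
where()
plan([lip(22,95,9)],rows=2)
sc('s15c.png')
E
```

```text
lip in mixer [23.4  0.9 95.9] tilt 6.1 roll -0.2 yawerr -0.1
2 dp [[-0.057, -0.0, -0.011], [-0.057, -0.0, -0.013]]
  tw [-0.001, 0.012, -0.0]
```

View pics/s15c.png

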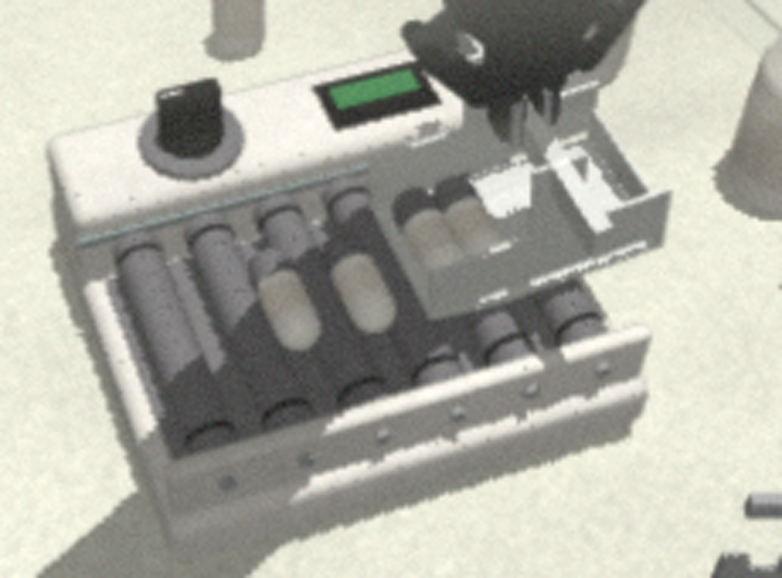

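Emit:
apply_moves:
  dp:
    - [0.03, 0, 0.004]
    - [0.06, 0, 0.006]
    - [0.08, 0, 0.008]
    - [0.08, 0, 0.008]
    - [0.06, 0, 0.006]
    - [0.04, 0, 0.005]
    - [0.02, 0, 0.004]
    - [0, 0, 0]
    - [0, 0, 0]
  twist:
    - [0, 0, 0]
    - [0, 0, 0]
    - [0, 0, 0]
    - [0, 0, 0]
    - [0, 0, 0]
    - [0, 0, 0]
    - [0, 0, 0]
    - [0, 0, 0]
    - [0, 0, 0]
  jaw: [255, 255, 255, 255, 255, 255, 255, 255, 255]

```text
clock: 31.6
tcp_pos: [0.6638, -0.0175, 0.347]
orientation: [3.124, -0.235, 0.167]
contact_force: [-0.2, -0.7, -3.6]
grip_width: 0.0082
```

```bash
python3 - <<'E'
from h import *
where()
plan([lip(68,94,11),lip(69,94,14.5)],rows=4)
E
```

```text
lip in mixer [72.2  0.6 95.3] tilt 6.1 roll -0.2 yawerr -0.1
4 dp [[-0.053, -0.001, -0.01], [-0.053, -0.001, -0.011], [-0.053, -0.001, -0.012], [-0.052, -0.001, -0.013]]
  tw [-0.0, 0.01, -0.0]
4 dp [[-0.029, 0.0, -0.008], [-0.029, 0.0, -0.009], [-0.029, 0.0, -0.009], [-0.029, 0.0, -0.01]]
  tw [-0.0, 0.007, -0.0]
```

Emit:
apply_moves:
  dp:
    - [-0.053, 0, -0.01]
    - [-0.053, 0, -0.011]
    - [-0.053, 0, -0.012]
    - [-0.053, 0, -0.013]
    - [0, 0, 0]
  twist:
    - [0, 0.01, 0]
    - [0, 0.01, 0]
    - [0, 0.01, 0]
    - [0, 0.01, 0]
    - [0, 0, 0]
  jaw: [255, 255, 255, 255, 255]

```text
clock: 32.1
tcp_pos: [0.6338, -0.0126, 0.349]
orientation: [3.106, -0.232, 0.306]
contact_force: [-0.7, 0.3, -3.6]
grip_width: 0.0081
```

```bash
python3 - <<'E'
from h import *
where()
plan([lip(69,94,14)],rows=3)
E
```

```text
lip in mixer [64.5  0.8 94. ] tilt 11.2 roll -0.1 yawerr -0.0
3 dp [[-0.021, 0.0, -0.007], [-0.021, 0.0, -0.007], [-0.021, 0.0, -0.007]]
  tw [-0.0, 0.008, -0.0]
```

Emit:
apply_moves:
  dp:
    - [-0.02, 0, -0.007]
    - [-0.02, 0, -0.007]
    - [-0.02, 0, -0.007]
    - [0, 0, 0]
    - [0, 0, 0]
    - [0, 0, 0]
  twist:
    - [0, 0.0085, 0]
    - [0, 0.0085, 0]
    - [0, 0.0085, 0]
    - [0, 0, 0]
    - [0, 0, 0]
    - [0, 0, 0]
  jaw: [255, 255, 255, 255, 255, 255]

```text
clock: 32.7
tcp_pos: [0.6252, -0.0113, 0.3505]
orientation: [3.091, -0.23, 0.396]
contact_force: [-0.4, 0.6, -3.4]
grip_width: 0.0083
```

```bash
python3 - <<'E'
from h import *
where()
plan([lip(69,94,17)],rows=3)
sc('s16c.png')
E
```

```text
lip in mixer [70.7  0.7 94.4] tilt 14.6 roll -0.1 yawerr -0.0
3 dp [[-0.034, 0.0, -0.008], [-0.034, 0.0, -0.009], [-0.033, 0.0, -0.009]]
  tw [-0.0, 0.007, -0.0]
```

View pics/s16c.png

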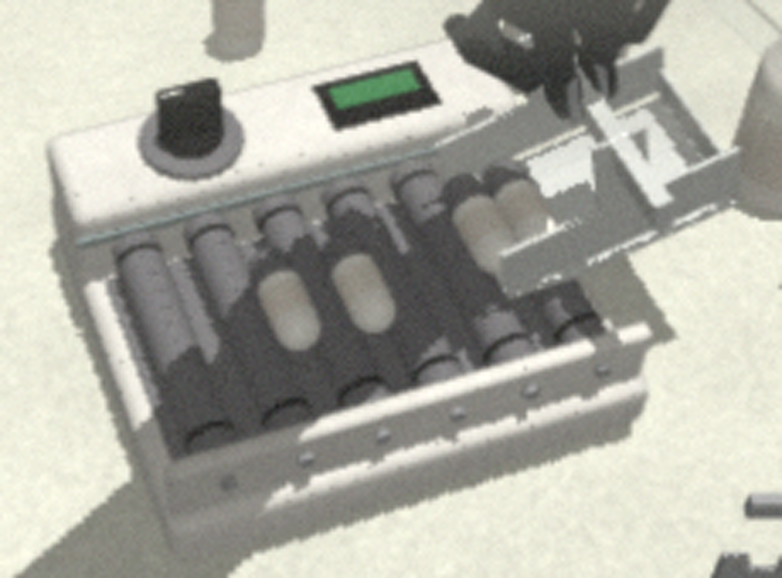

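Emit:
apply_moves:
  dp:
    - [-0.035, 0, -0.008]
    - [0, 0, 0]
    - [0, 0, 0]
    - [0, 0, 0]
  twist:
    - [0, 0.006, 0]
    - [0, 0, 0]
    - [0, 0, 0]
    - [0, 0, 0]
  jaw: [255, 255, 255, 255]

```text
clock: 33.15
tcp_pos: [0.6208, -0.0107, 0.3502]
orientation: [3.088, -0.23, 0.417]
contact_force: [0.3, 0.4, -3.8]
grip_width: 0.0084
```

```bash
python3 - <<'E'
from h import *
where()
plan([lip(69,94,17)],rows=2)
sc('s17c.png')
E
```

```text
lip in mixer [69.8  0.8 94.1] tilt 15.4 roll -0.1 yawerr -0.1
2 dp [[-0.033, 0.001, -0.009], [-0.032, 0.001, -0.01]]
  tw [-0.001, 0.007, -0.0]
```

View pics/s17c.png

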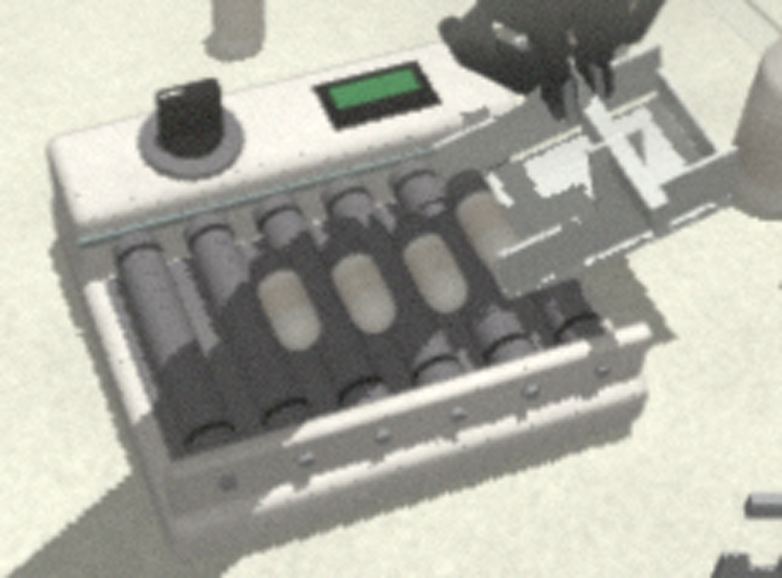

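Emit:
apply_moves:
  dp:
    - [0.04, 0, 0.011]
    - [0.06, 0, 0.0165]
    - [0.07, 0, 0.019]
    - [0.07, 0, 0.019]
    - [0.05, 0, 0.014]
    - [0.03, 0, 0.008]
    - [0, 0, 0]
    - [0, 0, 0]
    - [0, 0, 0]
  twist:
    - [0, 0, 0]
    - [0, 0, 0]
    - [0, 0, 0]
    - [0, 0, 0]
    - [0, 0, 0]
    - [0, 0, 0]
    - [0, 0, 0]
    - [0, 0, 0]
    - [0, 0, 0]
  jaw: [255, 255, 255, 255, 255, 255, 255, 255, 255]

```text
clock: 34.1
tcp_pos: [0.6648, -0.0175, 0.3501]
orientation: [3.088, -0.232, 0.418]
contact_force: [1.8, -0.3, -2.8]
grip_width: 0.008
```

```bash
python3 - <<'E'
from h import *
where()
plan([lip(112,94,17)],rows=2)
sc('s18c.png')
E
```

```text
lip in mixer [114.4   0.7  93.9] tilt 15.4 roll -0.2 yawerr -0.1
2 dp [[-0.038, -0.0, -0.011], [-0.038, -0.0, -0.012]]
  tw [-0.001, 0.007, -0.0]
```

View pics/s18c.png

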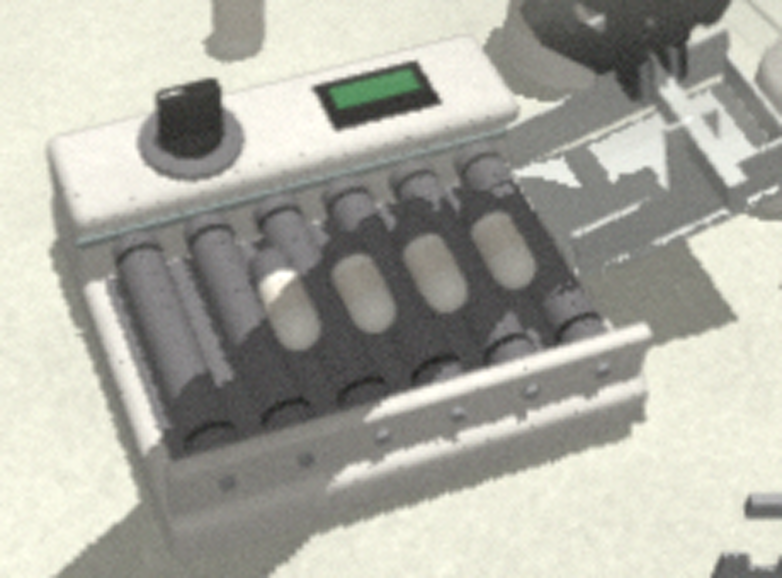

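Emit:
apply_moves:
  dp:
    - [0.03, 0, -0.1]
    - [0.05, 0, -0.2]
    - [0.05, 0.03, -0.2]
    - [0.05, 0.05, -0.2]
    - [0.05, 0.05, -0.2]
    - [0.03, 0.05, -0.1]
    - [0, 0, 0]
  twist:
    - [0, 0, 0]
    - [0, 0, 0]
    - [0, -0.02, 0]
    - [0, -0.02, 0]
    - [0, -0.03, 0]
    - [0, -0.03, 0]
    - [0, 0, 0]
  jaw: [255, 255, 255, 255, 255, 255, 255]

```text
clock: 34.85
tcp_pos: [0.6629, -0.0389, 0.4847]
orientation: [3.132, -0.228, 0.086]
contact_force: [0.2, -0.5, -2.8]
grip_width: 0.0085
```

```bash
python3 - <<'E'
from h import *
show()
f=pickle.load(open('top0.pkl','rb'));W=pts(f); s=pickle.load(open('side0.pkl','rb'));V=pts(s)
for nm,P,b in(('top',W,(100,240,455,610)),('side',V,(280,470,430,600))):
    a,bb,c,d=b; Q=P[a:bb,c:d].reshape(-1,3)*1000
    q=Q[(Q[:,2]>187)&(Q[:,2]<198)]
    # split two arms
    for yaw in (-28.8,):
        y=np.deg2rad(yaw);ex=np.array([np.cos(y),np.sin(y)]);ey=np.array([-np.sin(y),np.cos(y)])
        C=np.array([602.5,-353]); u=(q[:,:2]-C)@ex; v=(q[:,:2]-C)@ey
        for sg in(1,-1):
            k=(v*sg>55)&(u<35)
            A=np.polyfit(u[k],v[k],1); print(nm,sg,k.sum(),'slope deg',round(np.degrees(np.arctan(A[0])),2),'v0',round(A[1],1),'u min/max',np.round(np.percentile(u[k],[0,1,2,5,98]),1), 'vstd',np.std(v[k]-np.polyval(A,u[k])).round(1),'z',np.median(q[k][:,2]))
        # low arms
        q2=Q[(Q[:,2]>133)&(Q[:,2]<147)]; u2=(q2[:,:2]-C)@ex; v2=(q2[:,:2]-C)@ey
        for sg in(1,-1):
            k=(v2*sg>40)&(v2*sg<110)
            print('  low',sg,k.sum(),np.round(np.percentile(u2[k],[0,2,5,50,95]),1),np.round(np.percentile(v2[k],[5,50,95]),1))
        k=(np.abs(v)<50); print('  crossbar u',k.sum(),np.round(np.percentile(u[k],[2,50,98]),1) if k.sum() else '')
        q3=Q[(Q[:,2]>198)]; u3=(q3[:,:2]-C)@ex; v3=(q3[:,:2]-C)@ey; print('  up',np.round(np.percentile(u3,[2,50,98]),1),np.round(np.percentile(v3,[1,99]),1))
E
```

```text
t 34.85 tcp [662.9 -38.9 484.7] hold [671.4 -39.5 330.2] xang -8.3 z [ 0.055 -0.004 -0.998] F [ 0.2 -0.5 -2.8] w 8.5 q [ 0.38  0.45 -0.6   1.48  0.28  1.24 -0.39]
top 1 184 slope deg 0.15 v0 75.4 u min/max [-61.2 -59.9 -59.1 -57.1  33.3] vstd 2.0 z 193.58548076628443
top -1 210 slope deg -0.13 v0 -74.2 u min/max [-61.6 -61.5 -59.9 -56.6  32.1] vstd 2.1 z 193.87242846937914
  low 1 104 [-61.8 -60.9 -60.  -17.7  52.1] [73.5 77.1 81.5]
  low -1 157 [-63.3 -61.8 -60.3 -11.4  52.2] [-77.7 -72.7 -67.3]
  crossbar u 247 [50.5 53.7 58.9]
  up [-40.   54.2  59.1] [-83.3  83.8]
side 1 380 slope deg -0.42 v0 73.1 u min/max [-59.4 -58.7 -58.1 -54.9  32.7] vstd 2.2 z 193.0533735451183
side -1 465 slope deg -0.29 v0 -76.4 u min/max [-59.5 -59.1 -58.6 -55.1  32.9] vstd 2.1 z 193.5078099839669
  low 1 359 [-59.  -57.7 -55.7   0.8  54.5] [65.8 71.7 76.2]
  low -1 383 [-60.  -59.1 -57.2  -6.   52.9] [-83.9 -78.1 -73.1]
  crossbar u 452 [52.9 55.4 60.4]
  up [52.3 56.7 61. ] [-85.4  82.7]
```

```bash
cat >> h.py <<'E'
RO=np.array([567.4,-334.2]);RY=-28.9
def rack(x,y,z):
    c,s=np.cos(np.deg2rad(RY)),np.sin(np.deg2rad(RY)); return [RO[0]+c*x-s*y,RO[1]+s*x+c*y,z]
def wrack():
    p,R,o=cur(); h=(p+R[:,2]*HP)*1000; c,s=np.cos(np.deg2rad(RY)),np.sin(np.deg2rad(RY)); d=h[:2]-RO
    print('hold in rack',np.round([c*d[0]+s*d[1],-s*d[0]+c*d[1],h[2]],1),'underside z',round(h[2]-19.4,1),'pitch',round(np.degrees(np.arcsin(R[2,0])),1),'roll',round(np.degrees(np.arcsin(R[2,1])),1),'yawerr',round(np.degrees(np.arctan2(R[1,0],R[0,0]))-RY,1),'F',np.round(o['contact_force'],1),'w',o['grip_width'])
E
python3 - <<'E'
from h import *
plan([(rack(-110,0,310),Rdown(RY))],st=.25)
f=tubes(lo=.092);save(f,'t19.png')
E
```

```text
11 dp [[-0.118, 0.203, 0.008], [-0.111, 0.206, 0.009], [-0.104, 0.21, 0.01], [-0.097, 0.213, 0.01], [-0.09, 0.216, 0.011], [-0.083, 0.219, 0.012], [-0.076, 0.222, 0.012], [-0.069, 0.224, 0.013], [-0.061, 0.226, 0.014], [-0.054, 0.228, 0.014], [-0.046, 0.229, 0.015]]
  tw [-0.001, -0.002, 0.016]
t 290 c [627.6 -10.5] sz [65.6 20.9] a 80.5 med [628.6 -11.6  96.8]
t 330 c [586.7  -7.8] sz [66.5 23. ] a 79.0 med [586.9  -7.4  96.7]
t 345 c [544.8  -0.6] sz [65.5 24.6] a 84.0 med [5.437e+02 5.000e-01 9.690e+01]
t 331 c [501.2   8.9] sz [66.4 23.8] a 80.3 med [500.8  10.4  96.9]
```

View pics/t19.png

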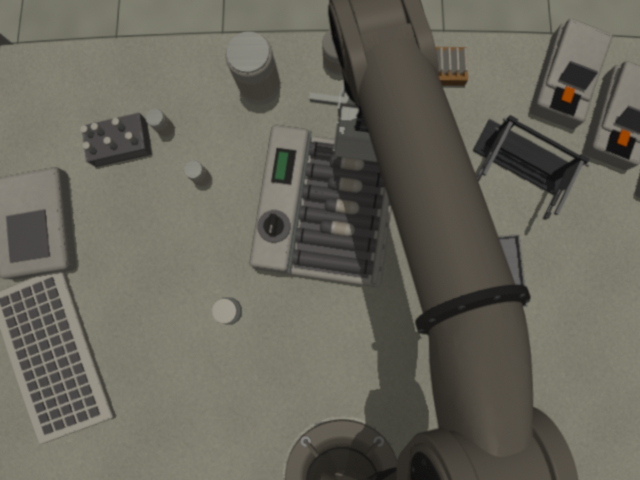

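Emit:
apply_moves:
  dp:
    - [-0.06, 0.1, 0]
    - [-0.115, 0.205, 0]
    - [-0.104, 0.21, 0]
    - [-0.097, 0.213, 0]
    - [-0.09, 0.216, 0]
    - [-0.083, 0.22, 0]
    - [-0.076, 0.222, 0]
    - [-0.07, 0.224, 0]
    - [-0.06, 0.226, 0]
    - [-0.054, 0.228, 0.01]
    - [-0.046, 0.229, 0.01]
    - [-0.03, 0.05, 0]
    - [0, 0, 0]
  twist:
    - [-0.001, -0.002, 0.016]
    - [-0.001, -0.002, 0.016]
    - [-0.001, -0.002, 0.016]
    - [-0.001, -0.002, 0.016]
    - [-0.001, -0.002, 0.016]
    - [-0.001, -0.002, 0.016]
    - [-0.001, -0.002, 0.016]
    - [-0.001, -0.002, 0.016]
    - [-0.001, -0.002, 0.016]
    - [-0.001, -0.002, 0.016]
    - [-0.001, -0.002, 0.016]
    - [0, 0, 0]
    - [0, 0, 0]
  jaw: [255, 255, 255, 255, 255, 255, 255, 255, 255, 255, 255, 255, 255]

```text
clock: 36.2
tcp_pos: [0.4478, -0.2773, 0.4648]
orientation: [3.013, -0.838, -0.0]
contact_force: [0.7, -0.1, -4.2]
grip_width: 0.0078
```

```bash
python3 - <<'E'
from h import *
show();wrack()
plan([(rack(-110,0,310),Rdown(RY))],rows=2)
E
```

```text
t 36.2 tcp [ 447.8 -277.3  464.8] hold [ 447.1 -279.5  310.2] xang -31.1 z [-0.004 -0.014 -1.   ] F [ 0.7 -0.1 -4.2] w 7.8 q [ 0.83  0.21 -0.46  1.81  0.12  1.14 -0.21]
hold in rack [-131.7  -10.2  310.2] underside z 290.8 pitch 0.2 roll 0.8 yawerr -2.2 F [ 0.7 -0.1 -4.2] w 0.007817869686864144
2 dp [[0.091, -0.037, 0.0], [0.092, -0.035, 0.001]]
  tw [0.003, -0.001, -0.009]
```

Emit:
apply_moves:
  dp:
    - [0.03, -0.07, 0]
    - [0, 0, 0]
    - [0, 0, 0.15]
    - [0, 0, 0.2]
    - [0, 0, 0.2]
    - [0, 0, 0.2]
    - [0, 0, 0.2]
    - [0, 0, 0.1]
    - [0, 0, 0]
  twist:
    - [0.006, -0.002, -0.018]
    - [0, 0, 0]
    - [0, 0, 0]
    - [0, 0, 0]
    - [0, 0, 0]
    - [0, 0, 0]
    - [0, 0, 0]
    - [0, 0, 0]
    - [0, 0, 0]
  jaw: [255, 255, 255, 255, 255, 255, 255, 255, 255]

```text
clock: 37.1
tcp_pos: [0.4641, -0.2614, 0.3356]
orientation: [-3.047, 0.748, -0.013]
contact_force: [-0.2, 0.5, -3.5]
grip_width: 0.0085
```

```bash
python3 - <<'E'
from h import *
show();wrack()
plan([(rack(-105,0,170),Rdown(RY))],rows=2)
f=grab('top');save(f,'t20.png');g=grab('side');save(g,'s20.png')
pickle.dump((f,g),open('20.pkl','wb'))
E
```

```text
t 37.1 tcp [ 464.1 -261.4  335.6] hold [ 465.4 -261.   180.9] xang -27.6 z [ 0.009  0.002 -1.   ] F [-0.2  0.5 -3.5] w 8.5 q [ 0.77  0.36 -0.46  1.94  0.2   0.88 -0.27]
hold in rack [-124.6   14.8  180.9] underside z 161.5 pitch 0.4 roll -0.3 yawerr 1.3 F [-0.2  0.5 -3.5] w 0.00854405644230441
2 dp [[0.084, 0.06, 0.045], [0.085, 0.059, 0.045]]
  tw [-0.001, -0.002, 0.005]
```

View pics/s20.png

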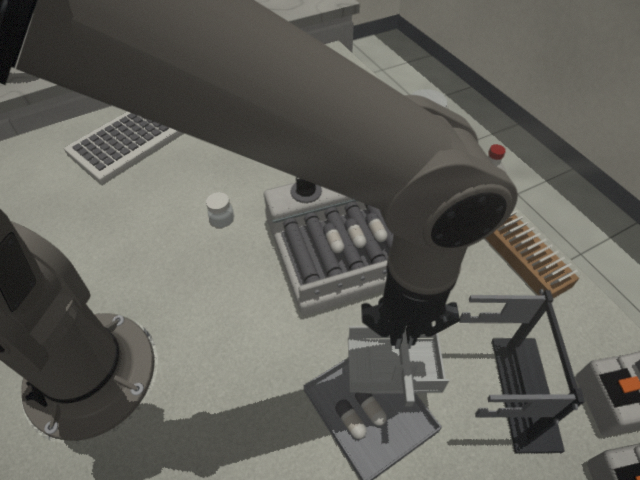

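View pics/t20.png

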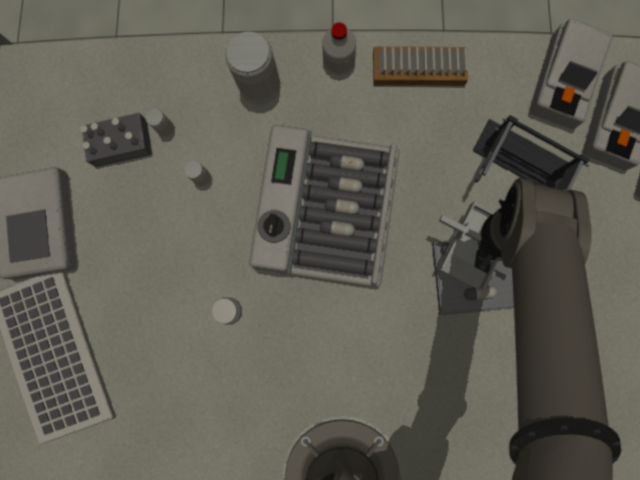

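```bash
python3 - <<'E'
from h import *
f,g=pickle.load(open('20.pkl','rb'))
c,s=np.cos(np.deg2rad(RY)),np.sin(np.deg2rad(RY))
for nm,F,b in (('side',g,(340,410,340,450)),('top',f,(205,275,435,500))):
    P=pts(F);a,bb,cc,d=b;Q=P[a:bb,cc:d].reshape(-1,3)*1000
    q=Q[(Q[:,2]>172)&(Q[:,2]<192)]; dd=q[:,:2]-RO; u=c*dd[:,0]+s*dd[:,1]; v=-s*dd[:,0]+c*dd[:,1]
    k=(u>-150)&(u<-100); print(nm,k.sum(),'z',np.percentile(q[k,2],[5,50,95]).round(1),'u',np.percentile(u[k],[5,50,95]).round(1),'v',np.percentile(v[k],[0,5,95,100]).round(1))
    if k.sum()>20: A=np.polyfit(v[k],u[k],1); print('slope',np.degrees(A[0]).round(1)); 
    A=np.polyfit(v[k],q[k,2],1); print('roll',np.degrees(A[0]).round(1),A[1])
    q=Q[(Q[:,2]>115)&(Q[:,2]<140)]
    dd=q[:,:2]-RO; u=c*dd[:,0]+s*dd[:,1]; v=-s*dd[:,0]+c*dd[:,1]; k=(np.abs(v-14)<55)
    for lo,hi in((-210,-190),(-190,-165),(-100,-75),(-75,-50)):
        m=k&(u>lo)&(u<hi); 
        if m.sum()>5: print('  side edge u',lo,hi,np.percentile(q[m,2],[50,90]).round(1),m.sum())
E
```

```text
side 726 z [174.1 183.5 186. ] u [-133.3 -122.3 -111.4] v [-78.6 -76.6   7.1   8.8]
slope -0.9
roll 0.4 182.65426397750176
  side edge u -210 -190 [125.4 129.6] 18
  side edge u -190 -165 [127.7 130.4] 99
  side edge u -100 -75 [127.4 131. ] 101
  side edge u -75 -50 [126.9 131.1] 95
top 309 z [174.3 183.2 187.3] u [-135.5 -127.1 -120.7] v [ 18.2  27.  102.  106.5]
slope 0.7
roll 0.7 181.8497114706749
  side edge u -210 -190 [128.2 132.1] 13
  side edge u -190 -165 [128.5 131.5] 39
  side edge u -100 -75 [129.1 133.3] 32
  side edge u -75 -50 [126.2 132. ] 15
```

Emit:
apply_moves:
  dp:
    - [0.05, 0.12, 0.04]
    - [0, 0, 0]
    - [0, 0, 0.045]
    - [0, 0, 0]
  twist:
    - [-0.002, -0.003, 0.01]
    - [0, 0, 0]
    - [0, 0, 0]
    - [0, 0, 0]
  jaw: [255, 255, 255, 255]

```text
clock: 37.6
tcp_pos: [0.4646, -0.2801, 0.3303]
orientation: [3.039, -0.787, 0.016]
contact_force: [-0.8, -0.2, -3.6]
grip_width: 0.0084
```

```bash
python3 - <<'E'
from h import *
wrack()
plan([(rack(-60,0,171.5),Rdown(RY))],rows=4)
E
```

```text
hold in rack [-114.6   -2.2  175.6] underside z 156.2 pitch 0.6 roll -0.0 yawerr -0.1 F [-0.8 -0.2 -3.6] w 0.00839054112494512
4 dp [[0.117, -0.005, 0.01], [0.117, -0.005, 0.009], [0.117, -0.005, 0.009], [0.117, -0.005, 0.009]]
  tw [-0.0, -0.001, -0.0]
```

Emit:
apply_moves:
  dp:
    - [0.06, -0.005, 0.01]
    - [0.1, -0.005, 0.01]
    - [0.1, -0.005, 0.01]
    - [0.1, 0, 0.01]
    - [0.06, 0, 0]
    - [0, 0, 0]
  twist:
    - [0, 0, 0]
    - [0, 0, 0]
    - [0, 0, 0]
    - [0, 0, 0]
    - [0, 0, 0]
    - [0, 0, 0]
  jaw: [255, 255, 255, 255, 255, 255]

```text
clock: 38.2
tcp_pos: [0.5148, -0.3052, 0.326]
orientation: [3.04, -0.786, 0.019]
contact_force: [0.7, -0.6, -3.9]
grip_width: 0.0085
```

```bash
python3 - <<'E'
from h import *
wrack()
plan([(rack(-30,0,172),Rdown(RY))],rows=3)
g=grab('side')
cv2.imwrite('pics/s21c.png',cv2.resize(cv2.convertScaleAbs(g['color'][270:470,340:590,::-1],alpha=1.8),None,fx=3,fy=3,interpolation=cv2.INTER_CUBIC))
E
```

```text
hold in rack [-58.1   0.2 171.3] underside z 151.9 pitch 0.7 roll -0.1 yawerr -0.1 F [ 0.7 -0.6 -3.9] w 0.008479374901590134
3 dp [[0.083, -0.0, -0.001], [0.083, -0.0, -0.001], [0.083, -0.0, -0.002]]
  tw [-0.0, -0.002, -0.0]
```

View pics/s21c.png

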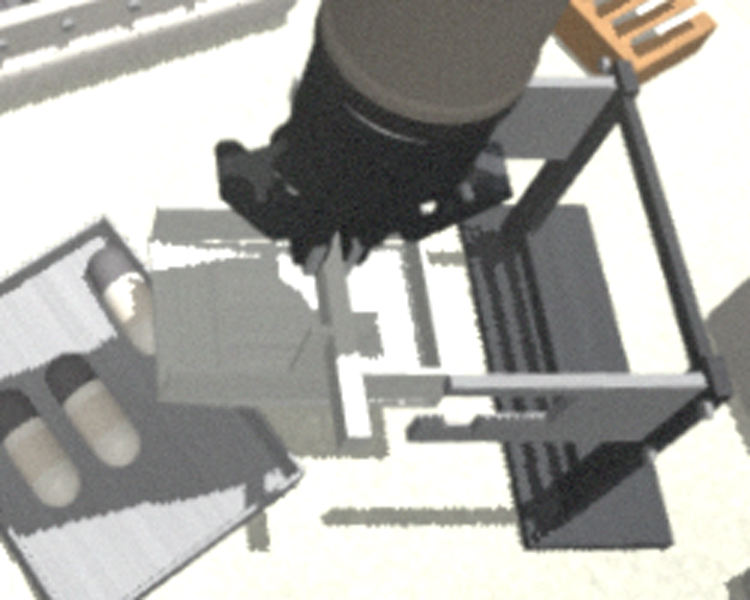

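Emit:
apply_moves:
  dp:
    - [0.06, 0, -0.001]
    - [0.08, 0, -0.001]
    - [0.08, 0, -0.001]
    - [0.05, 0, 0]
    - [0, 0, 0]
  twist:
    - [0, -0.002, 0]
    - [0, -0.002, 0]
    - [0, -0.001, 0]
    - [0, 0, 0]
    - [0, 0, 0]
  jaw: [255, 255, 255, 255, 255]

```text
clock: 38.75
tcp_pos: [0.5447, -0.3219, 0.3264]
orientation: [-3.041, 0.787, -0.0]
contact_force: [-0.3, 0.3, -3.5]
grip_width: 0.0082
```

```bash
python3 - <<'E'
from h import *
wrack()
plan([(rack(0,0,171),Rdown(RY))],rows=3)
E
```

```text
hold in rack [-2.580e+01 -1.000e-01  1.717e+02] underside z 152.3 pitch -0.0 roll -0.1 yawerr -0.1 F [-0.3  0.3 -3.5] w 0.00822355772634135
3 dp [[0.072, -0.001, 0.002], [0.072, -0.001, 0.002], [0.072, -0.001, 0.002]]
  tw [-0.0, 0.0, -0.0]
```

Emit:
apply_moves:
  dp:
    - [0.06, 0, 0.002]
    - [0.07, 0, 0.002]
    - [0.06, 0, 0.002]
    - [0.02, 0, 0]
    - [0, 0, 0]
  twist:
    - [0, 0, 0]
    - [0, 0, 0]
    - [0, 0, 0]
    - [0, 0, 0]
    - [0, 0, 0]
  jaw: [255, 255, 255, 255, 255]

```text
clock: 39.25
tcp_pos: [0.5686, -0.3352, 0.3253]
orientation: [-3.04, 0.787, 0.001]
contact_force: [-0.8, -0.6, -3.9]
grip_width: 0.0085
```

```bash
python3 - <<'E'
from h import *
wrack()
plan([(rack(0,0,160),Rdown(RY))],rows=1)
g=grab('side')
cv2.imwrite('pics/s22c.png',cv2.resize(cv2.convertScaleAbs(g['color'][270:470,340:590,::-1],alpha=1.8),None,fx=3,fy=3,interpolation=cv2.INTER_CUBIC))
E
```

```text
hold in rack [  1.4  -0.2 170.6] underside z 151.2 pitch -0.0 roll -0.0 yawerr -0.1 F [-0.8 -0.6 -3.9] w 0.008450787305583529
1 dp [[-0.013, -0.003, 0.088]]
  tw [-0.0, 0.0, -0.001]
```

View pics/s22c.png

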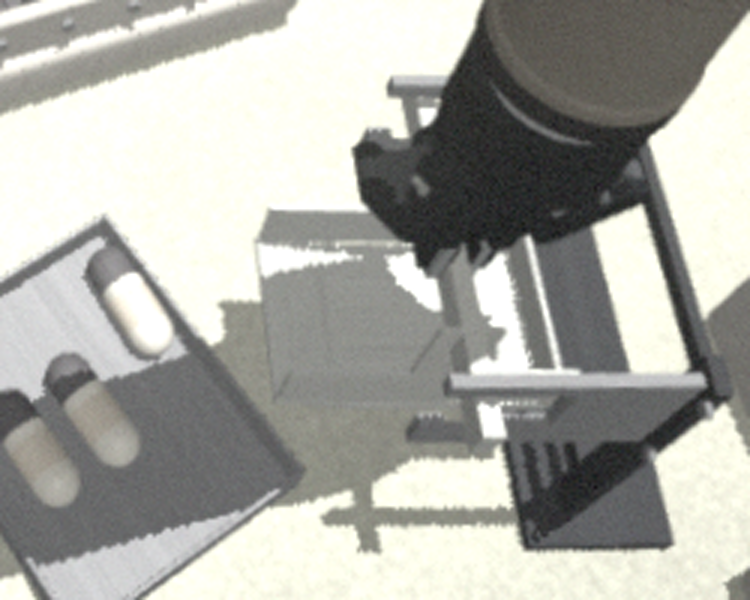

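Emit:
apply_moves:
  dp:
    - [-0.01, -0.003, 0.03]
    - [0, 0, 0.05]
    - [0, 0, 0.04]
    - [0, 0, 0]
  twist:
    - [0, 0, 0]
    - [0, 0, 0]
    - [0, 0, 0]
    - [0, 0, 0]
  jaw: [255, 255, 255, 255]

```text
clock: 39.7
tcp_pos: [0.5666, -0.3337, 0.3093]
orientation: [-3.04, 0.786, 0.003]
contact_force: [0.0, 1.3, -3.4]
grip_width: 0.0083
```

```bash
python3 - <<'E'
from h import *
wrack()
plan([(rack(0,0,151),Rdown(RY))],rows=1)
E
```

```text
hold in rack [-1.300e+00  1.000e-01  1.546e+02] underside z 135.2 pitch -0.1 roll -0.0 yawerr -0.1 F [ 0.   1.3 -3.4] w 0.008267637271123937
1 dp [[0.008, 0.0, 0.03]]
  tw [-0.0, 0.001, -0.001]
```

Emit:
apply_moves:
  dp:
    - [0.008, 0, 0.02]
    - [0, 0, 0.015]
    - [0, 0, 0]
  twist:
    - [0, 0, 0]
    - [0, 0, 0]
    - [0, 0, 0]
  jaw: [255, 255, 255]

```text
clock: 40.0
tcp_pos: [0.5674, -0.3342, 0.3045]
orientation: [-3.04, 0.786, 0.004]
contact_force: [0.5, 0.7, -2.6]
grip_width: 0.0083
```

```bash
python3 - <<'E'
from h import *
wrack()
E
```

```text
hold in rack [-4.000e-01  1.000e-01  1.498e+02] underside z 130.4 pitch -0.2 roll -0.0 yawerr -0.1 F [ 0.5  0.7 -2.6] w 0.008270121333039965
```

Emit:
apply_moves:
  dp:
    - [0, 0, 0.008]
    - [0, 0, 0]
    - [0, 0, 0]
    - [0, 0, 0]
    - [0, 0, 0]
    - [0, 0, 0]
  twist:
    - [0, 0, 0]
    - [0, 0, 0]
    - [0, 0, 0]
    - [0, 0, 0]
    - [0, 0, 0]
    - [0, 0, 0]
  jaw: [255, 255, 200, 150, 60, 60]

```text
clock: 40.6
tcp_pos: [0.5687, -0.3346, 0.3063]
orientation: [-3.041, 0.787, -0.004]
contact_force: [-0.3, 0.6, -1.0]
grip_width: 0.0615
```

```bash
python3 - <<'E'
from h import *
wrack()
g=grab('side')
cv2.imwrite('pics/s23c.png',cv2.resize(cv2.convertScaleAbs(g['color'][270:470,340:590,::-1],alpha=1.8),None,fx=3,fy=3,interpolation=cv2.INTER_CUBIC))
E
```

```text
hold in rack [  1.7   0.4 151.6] underside z 132.2 pitch 0.2 roll -0.0 yawerr -0.1 F [-0.3  0.6 -1. ] w 0.06148993874093685
```

View pics/s23c.png

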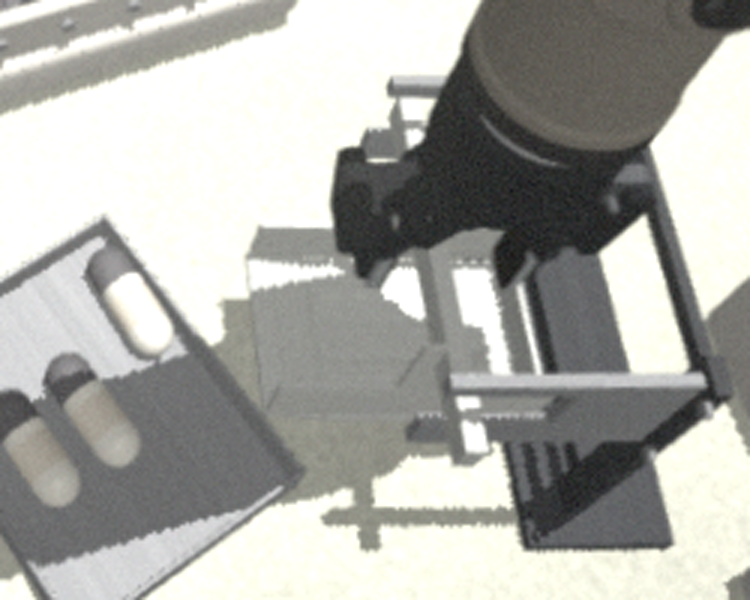

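Emit:
apply_moves:
  dp:
    - [0, 0, -0.1]
    - [0, 0, -0.2]
    - [0, 0, -0.2]
    - [0, 0, -0.3]
    - [0, 0, -0.3]
    - [0, 0, -0.2]
    - [0, 0, 0]
  twist:
    - [0, 0, 0]
    - [0, 0, 0]
    - [0, 0, 0]
    - [0, 0, 0]
    - [0, 0, 0]
    - [0, 0, 0]
    - [0, 0, 0]
  jaw: [60, 60, 60, 60, 60, 60, 60]

```text
clock: 41.35
tcp_pos: [0.5681, -0.3339, 0.4733]
orientation: [-3.041, 0.785, -0.007]
contact_force: [0.5, 0.1, -0.0]
grip_width: 0.0655
```

```bash
python3 - <<'E'
from h import *
show()
f=pickle.load(open('top0.pkl','rb'));W=pts(f);s=pickle.load(open('side0.pkl','rb'));V=pts(s)
for m in comps(W,.105,.16,(195,260,245,300),8): rect(W,m,'knob top cam'); print(np.nanmax(W[m][:,2]))
for lo in(.12,.126): 
  for m in comps(V,lo,.16,(160,215,280,330),8): rect(V,m,'knob side');print(np.nanmax(V[m][:,2]))
  for m in comps(W,lo,.16,(195,260,245,300),8): rect(W,m,'knob top')
print(mix(-60,121,0))
plan([(mix(-60,121,290),Rdown(81.5))],st=.28)
E
```

```text
t 41.35 tcp [ 568.1 -333.9  473.3] hold [ 568.8 -334.   318.6] xang -29.0 z [ 0.004 -0.001 -1.   ] F [ 0.5  0.1 -0. ] w 65.5 q [ 0.74  0.43 -0.43  1.49  0.18  1.25 -0.22]
knob top cam 697 c [504.  130.3] sz [61.6 61.3] a 45.1 med [502.2 127.7 110.9]
0.14977223533402068
knob side 243 c [502.7 127.9] sz [16.1 36.9] a 80.4 med [501.3 124.  138.1]
0.14610776208768794
knob top 185 c [503.6 130.5] sz [14.6 38.3] a 81.8 med [502.7 129.3 143.5]
knob side 200 c [502.7 127.9] sz [16.1 36.9] a 80.4 med [501.4 124.4 140.6]
0.14610776208768794
knob top 171 c [503.6 130.5] sz [14.6 38.3] a 81.8 med [503.3 129.4 143.7]
[np.float64(503.14398694496793), np.float64(129.13948413456856), 0]
15 dp [[-0.156, -0.208, 0.016], [-0.128, -0.226, 0.016], [-0.098, -0.24, 0.016], [-0.067, -0.251, 0.016], [-0.034, -0.258, 0.016], [-0.001, -0.26, 0.016], [0.033, -0.258, 0.016], [0.065, -0.251, 0.016], [0.097, -0.241, 0.016], [0.127, -0.226, 0.016], [0.155, -0.208, 0.016], [0.181, -0.187, 0.016], [0.203, -0.162, 0.016], [0.222, -0.135, 0.016], [0.238, -0.105, 0.016]]
  tw [0.0, -0.0, -0.061]
```

Emit:
apply_moves:
  dp:
    - [-0.15, -0.2, 0]
    - [-0.128, -0.226, 0]
    - [-0.098, -0.24, 0]
    - [-0.067, -0.25, 0]
    - [-0.034, -0.258, 0]
    - [0, -0.26, 0]
    - [0.033, -0.258, 0]
    - [0.065, -0.25, 0]
    - [0.097, -0.24, 0]
    - [0.127, -0.226, 0]
    - [0.155, -0.208, 0]
    - [0.18, -0.187, 0]
    - [0.2, -0.16, 0]
    - [0.222, -0.135, 0]
    - [0.15, -0.05, 0]
    - [0, 0, 0]
  twist:
    - [0, 0, -0.061]
    - [0, 0, -0.061]
    - [0, 0, -0.061]
    - [0, 0, -0.061]
    - [0, 0, -0.061]
    - [0, 0, -0.061]
    - [0, 0, -0.061]
    - [0, 0, -0.061]
    - [0, 0, -0.061]
    - [0, 0, -0.061]
    - [0, 0, -0.061]
    - [0, 0, -0.061]
    - [0, 0, -0.061]
    - [0, 0, -0.061]
    - [0, 0, -0.061]
    - [0, 0, 0]
  jaw: [60, 60, 60, 60, 60, 60, 60, 60, 60, 60, 60, 60, 60, 60, 60, 60]

```text
clock: 42.95
tcp_pos: [0.4868, 0.1304, 0.4717]
orientation: [2.304, 2.124, -0.003]
contact_force: [0.7, 0.2, 0.4]
grip_width: 0.0654
```

```bash
python3 - <<'E'
from h import *
show()
plan([(mix(-60,121,220),Rdown(81.5))],rows=4)
f=grab('top');save(f,'t24.png')
W=pts(f)
c,s=np.cos(np.deg2rad(RY)),np.sin(np.deg2rad(RY))
Q=W[80:260,430:620].reshape(-1,3)*1000
q=Q[(Q[:,2]>143)&(Q[:,2]<160)];dd=q[:,:2]-RO; u=c*dd[:,0]+s*dd[:,1]; v=-s*dd[:,0]+c*dd[:,1]
for lo,hi in((-95,-78),(-40,40),(78,95)):
    k=(np.abs(u)<18)&(v>lo)&(v<hi); print(lo,k.sum(),np.median(u[k]).round(1),np.median(q[k,2]).round(1))
k=(np.abs(u)<18);print('v',np.percentile(v[k],[0,100]).round(1))
E
```

```text
t 42.95 tcp [486.8 130.4 471.7] hold [487.4 129.3 317. ] xang 85.4 z [ 0.004 -0.007 -1.   ] F [0.7 0.2 0.4] w 65.4 q [ 0.48  0.27 -1.01  1.82  0.25  1.19  0.88]
4 dp [[0.001, 0.033, 0.202], [0.002, 0.033, 0.202], [0.002, 0.034, 0.202], [0.002, 0.034, 0.202]]
  tw [0.001, 0.001, 0.008]
-95 16 -2.1 151.5
-40 281 -1.1 151.8
78 56 -0.8 151.4
v [-91.8  92.1]
```

View pics/t24.png

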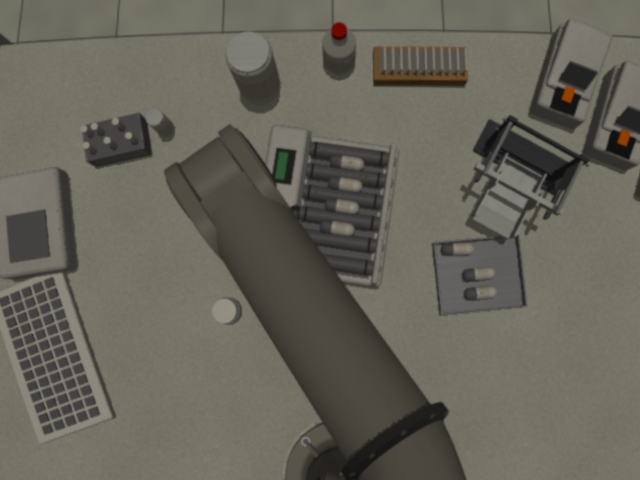

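Emit:
apply_moves:
  dp:
    - [0.006, 0.13, 0]
    - [0, 0, 0]
    - [0, 0, 0.2]
    - [0, 0, 0.2]
    - [0, 0, 0.2]
    - [0, 0, 0.2]
    - [0, 0, 0]
    - [0, 0, 0]
  twist:
    - [0.004, 0.004, 0.032]
    - [0, 0, 0]
    - [0, 0, 0]
    - [0, 0, 0]
    - [0, 0, 0]
    - [0, 0, 0]
    - [0, 0, 0]
    - [0, 0, 0]
  jaw: [60, 60, 60, 60, 60, 60, 60, 60]

```text
clock: 43.8
tcp_pos: [0.5029, 0.1189, 0.3725]
orientation: [2.407, 2.018, -0.011]
contact_force: [-0.3, 0.7, 0.5]
grip_width: 0.0653
```

```bash
python3 - <<'E'
from h import *
show()
plan([(mix(-60,121,180),Rdown(81.5))],rows=1)
f=grab('top');W=pts(f)
c,s=np.cos(np.deg2rad(TY)),np.sin(np.deg2rad(TY))
for m in comps(W,.0205,.04,(225,325,425,530),40):
    p=W[m]*1000; d=p[:,:2]-TO; x=c*d[:,0]+s*d[:,1]; y=-s*d[:,0]+c*d[:,1]
    print('tray comp',m.sum(),'x',np.percentile(x,[1,99]).round(),'y',np.percentile(y,[1,99]).round(),'zmax',np.percentile(p[:,2],98).round(1))
E
```

```text
t 43.8 tcp [502.9 118.9 372.5] hold [502.1 118.1 217.8] xang 80.0 z [-0.005 -0.005 -1.   ] F [-0.3  0.7  0.5] w 65.3 q [ 0.4   0.4  -0.93  1.92  0.38  1.02  0.7 ]
1 dp [[0.086, -0.011, 0.315]]
  tw [-0.002, 0.003, -0.013]
tray comp 205 x [-75.  74.] y [-90. -11.] zmax 31.2
tray comp 650 x [-76.  75.] y [-46.  91.] zmax 32.4
tray comp 340 x [-11.  13.] y [-29.  33.] zmax 33.3
tray comp 353 x [-51. -27.] y [-27.  37.] zmax 31.8
```

Emit:
apply_moves:
  dp:
    - [0.09, -0.01, 0]
    - [0, 0, 0]
    - [0, 0, 0.15]
    - [0, 0, 0.15]
    - [0, 0, 0.1]
    - [0, 0, 0]
    - [0, 0, 0]
  twist:
    - [-0.002, 0.003, -0.013]
    - [0, 0, 0]
    - [0, 0, 0]
    - [0, 0, 0]
    - [0, 0, 0]
    - [0, 0, 0]
    - [0, 0, 0]
  jaw: [60, 60, 60, 60, 60, 60, 60]

```text
clock: 44.55
tcp_pos: [0.5061, 0.1328, 0.3298]
orientation: [2.372, 2.05, 0.017]
contact_force: [0.2, -0.1, 0.3]
grip_width: 0.0655
```

```bash
python3 - <<'E'
from h import *
show()
plan([(mix(-60,121,136),Rdown(81.5))],rows=1)
E
```

```text
t 44.55 tcp [506.1 132.8 329.8] hold [508.  133.2 175.1] xang 81.7 z [ 0.012  0.003 -1.   ] F [ 0.2 -0.1  0.3] w 65.5 q [ 0.34  0.46 -0.9   1.95  0.45  0.93  0.65]
1 dp [[-0.035, -0.024, 0.325]]
  tw [0.006, -0.002, 0.001]
```

Emit:
apply_moves:
  dp:
    - [-0.035, -0.024, 0]
    - [0, 0, 0]
    - [0, 0, 0.09]
    - [0, 0, 0.09]
    - [0, 0, 0.07]
    - [0, 0, 0]
    - [0, 0, 0]
  twist:
    - [0.006, -0.002, 0]
    - [0, 0, 0]
    - [0, 0, 0]
    - [0, 0, 0]
    - [0, 0, 0]
    - [0, 0, 0]
    - [0, 0, 0]
  jaw: [60, 60, 60, 60, 60, 60, 60]

```text
clock: 45.25
tcp_pos: [0.5029, 0.1288, 0.2986]
orientation: [-2.377, -2.054, -0.001]
contact_force: [0.4, -0.5, 0.2]
grip_width: 0.0649
```

```bash
python3 - <<'E'
from h import *
show()
plan([(mix(-60,121,136),Rdown(81.5))],rows=1)
E
```

```text
t 45.25 tcp [502.9 128.8 298.6] hold [502.9 128.8 143.9] xang 81.6 z [ 0.  0. -1.] F [ 0.4 -0.5  0.2] w 64.9 q [ 0.32  0.5  -0.87  1.98  0.49  0.88  0.61]
1 dp [[0.003, 0.002, 0.066]]
  tw [0.0, -0.0, 0.001]
```

Emit:
apply_moves:
  dp:
    - [0.003, 0.002, 0.06]
    - [0, 0, 0]
    - [0, 0, 0]
    - [0, 0, 0]
    - [0, 0, 0]
    - [0, 0, 0]
    - [0, 0, 0]
    - [0, 0, 0]
    - [0, 0, 0]
  twist:
    - [0, 0, 0]
    - [0, 0, 0]
    - [0, 0, 0]
    - [0, 0, 0]
    - [0, 0, 0]
    - [0, 0, 0]
    - [0, 0, 0]
    - [0, 0, 0]
    - [0, 0, 0]
  jaw: [60, 60, 120, 180, 230, 230, 230, 230, 230]
  grip_force: 30

```text
clock: 46.15
tcp_pos: [0.5034, 0.1303, 0.2915]
orientation: [-2.376, -2.054, -0.005]
contact_force: [0.8, 0.4, -2.4]
grip_width: 0.0129
```

```bash
python3 - <<'E'
from h import *
show()
E
```

```text
t 46.15 tcp [503.4 130.3 291.5] hold [503.7 130.7 136.8] xang 81.7 z [ 0.002  0.003 -1.   ] F [ 0.8  0.4 -2.4] w 12.9 q [ 0.31  0.51 -0.86  1.98  0.5   0.87  0.6 ]
```

Gripped the knob (12.9 mm). Turn clockwise.

Emit:
apply_moves:
  dp:
    - [0, 0, 0]
    - [0, 0, 0]
    - [0, 0, 0]
    - [0, 0, 0]
    - [0, 0, 0]
    - [0, 0, 0]
    - [0, 0, 0]
    - [0, 0, 0]
    - [0, 0, 0]
    - [0, 0, 0]
    - [0, 0, 0]
    - [0, 0, 0]
    - [0, 0, 0]
  twist:
    - [0, 0, 0.04]
    - [0, 0, 0.06]
    - [0, 0, 0.06]
    - [0, 0, 0.06]
    - [0, 0, 0.06]
    - [0, 0, 0.06]
    - [0, 0, 0.06]
    - [0, 0, 0.06]
    - [0, 0, 0.06]
    - [0, 0, 0.06]
    - [0, 0, 0.06]
    - [0, 0, 0.04]
    - [0, 0, 0]
  jaw: [230, 230, 230, 230, 230, 230, 230, 230, 230, 230, 230, 230, 230]

```text
clock: 47.45
tcp_pos: [0.5028, 0.13, 0.2914]
orientation: [-3.139, 0.084, -0.001]
contact_force: [0.9, 0.6, -2.9]
grip_width: 0.0132
```

```bash
python3 - <<'E'
from h import *
show()
E
```

```text
t 47.45 tcp [502.8 130.  291.4] hold [502.9 130.2 136.7] xang -3.1 z [ 0.001  0.001 -1.   ] F [ 0.9  0.6 -2.9] w 13.2 q [ 0.05  0.42 -0.52  2.    0.29  0.79 -0.69]
```

Turned ~85°. Open, rise straight, and retreat.

Emit:
apply_moves:
  dp:
    - [0, 0, 0]
    - [0, 0, 0]
    - [0, 0, 0]
    - [0, 0, -0.05]
    - [0, 0, -0.2]
    - [0, 0, -0.3]
    - [0, 0, -0.3]
    - [0, 0, -0.3]
    - [-0.1, 0, -0.2]
    - [-0.3, 0, 0]
    - [-0.3, 0, 0]
    - [0, 0, 0]
  twist:
    - [0, 0, 0]
    - [0, 0, 0]
    - [0, 0, 0]
    - [0, 0, 0]
    - [0, 0, 0]
    - [0, 0, 0]
    - [0, 0, 0]
    - [0, 0, 0]
    - [0, 0, 0]
    - [0, 0, 0]
    - [0, 0, 0]
    - [0, 0, 0]
  jaw: [150, 60, 60, 60, 60, 60, 60, 60, 60, 60, 60, 60]

```text
clock: 48.65
tcp_pos: [0.4163, 0.1336, 0.464]
orientation: [-3.139, 0.067, -0.002]
contact_force: [1.0, -0.1, -0.4]
grip_width: 0.0657
```

```bash
python3 - <<'E'
from h import *
show()
f=tubes(lo=.091);save(f,'t30.png');W=pts(f)
g=grab('side');save(g,'s30.png');V=pts(g)
for m in comps(W,.12,.16,(195,260,245,300),8): rect(W,m,'knob top')
for m in comps(V,.12,.16,(150,215,270,340),8): rect(V,m,'knob side')
for m in comps(V,.091,.106,(190,280,290,420),40): rect(V,m,'tube side')
c,s=np.cos(np.deg2rad(TY)),np.sin(np.deg2rad(TY))
d=W[...,:2]*1000-TO; x=c*d[...,0]+s*d[...,1]; y=-s*d[...,0]+c*d[...,1]
m0=((np.abs(x)<70)&(np.abs(y)<85)&(W[...,2]>.012)&(W[...,2]<.06)).astype(np.uint8)
n,L,S,C=cv2.connectedComponentsWithStats(m0)
for i in range(1,n):
    if S[i,4]>60: k=L==i; print('done',S[i,4],np.percentile(x[k],[2,98]).round(),np.percentile(y[k],[2,98]).round(),np.percentile(W[k][:,2]*1000,98).round(1))
E
```

```text
t 48.65 tcp [416.3 133.6 464. ] hold [416.5 133.8 309.3] xang -2.5 z [ 0.002  0.002 -1.   ] F [ 1.  -0.1 -0.4] w 65.7 q [ 0.15  0.06 -0.62  1.98  0.04  1.11 -0.52]
t 353 c [630. -11.] sz [65.3 24.4] a 80.9 med [628.9  -9.8  96. ]
t 338 c [587.2  -7.5] sz [67.3 22.5] a 80.0 med [586.9  -7.4  96.5]
t 375 c [ 5.442e+02 -5.000e-01] sz [65.9 24.8] a 82.9 med [5.437e+02 5.000e-01 9.630e+01]
t 371 c [501.3   8.9] sz [66.  25.1] a 81.3 med [500.9   8.5  96.4]
knob top 151 c [503.6 128.1] sz [33.6 14.7] a 87.3 med [502.9 127.3 143.3]
knob side 188 c [502.9 128.1] sz [39.3 14.4] a 89.2 med [500.1 121.9 140.9]
tube side 899 c [550.3 106.8] sz [ 51.1 188.3] a 80.5 med [524.5  97.1  98.9]
tube side 275 c [631.5 -13.1] sz [63.9 23.1] a 81.9 med [629.5 -16.2  96.2]
tube side 288 c [587.  -10.6] sz [64.2 22.3] a 80.9 med [585.  -12.7  96.3]
tube side 284 c [544.3  -4. ] sz [65.  22.4] a 81.9 med [542.3  -5.3  96. ]
tube side 301 c [500.9   6.2] sz [64.3 23.9] a 82.5 med [499.6   3.7  96.1]
done 380 [44. 69.] [11. 74.] 32.2
done 378 [-11.  13.] [-28.  34.] 32.2
done 388 [-51. -26.] [-26.  36.] 32.7
```

View pics/t30.png

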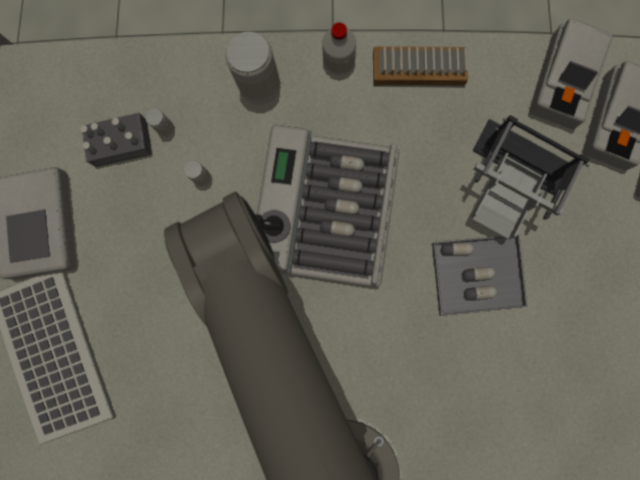

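View pics/s30.png

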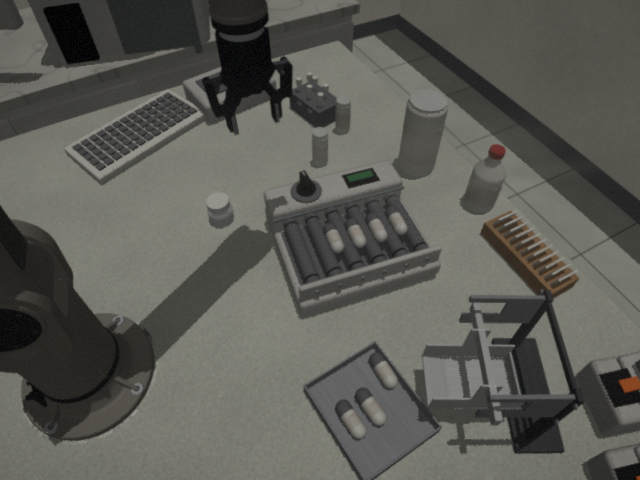

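```bash
python3 -c "
from bench import r
print(r.hand_in())"
```

```text
the job is handed in; nothing more can be done
None
```

The batch is changed and the job is handed in, at about 49 s on the robot's clock. No verdict comes back, but my last camera checks were all good.

- **Finished tubes:** I moved all three from the rollers to the steel tray. One was knocked aside partway through but stayed in the tray. At the end they lay at about (57, 42), (1, 3) and (-38, 5) mm in the tray frame, tops near 32 mm.
- **Fresh tubes:** I poured all four from the caddy, one per valley, at x = -44, 0, 44 and 88 mm, and none had to be picked up. Both cameras show them lined up with the rollers to within about 2°, tops at 96 mm. The finished tubes read the same height when they lay there, though 99 mm was stated, so I take the 3 mm as the measuring method.
- **Caddy:** it hangs in both throats. The top of the bar read 151.5 mm (152 expected), and it was 1 mm off across and 0 mm off along.
- **Knob:** I turned it about 85° clockwise. Both cameras show its bar now across its starting direction.
- **Bench:** the cup stood in its starting place in the final side picture and the canister in both views. That is judged by eye, not measured. The arm was clear of everything at hand-in.

No check failed or disagreed, beyond the 3 mm height offset above.

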